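Grade relief-valve cartridges and load the leak-test chamber

TASK

Load the gas leak-test chamber with good relief-valve cartridges: shut the yellow gas valve, press the red button so that the lid springs open, then squeeze each cartridge on the bench end to end with about 20 N: a sound one gives about a third of its stroke, one with a tired spring goes in all the way. Lay every sound cartridge in a nest of its own in the chamber and put every tired one in the red tray. When all are sorted press the lid shut until it latches and turn the gas fully on again; never have the gas on while the lid is up, and leave the other things on the bench where they stand.

Things in the scene. Friction and masses are not known exactly. Their poses are not given: they have to be found in the camera images.
- chamber: Fixed leak-test chamber: aluminium base with 26 mm high walls (134 x 110 mm outside), clear clamshell lid hinged at its far edge, red button on a black housing at its near side, brass valve with yellow handle at its left. Three nests in a row along x inside. Origin on the bench under its middle; x from button to hinge, y towards the valve, z up. May stand turned a little.
- nest_mid (a point): Where a cartridge's origin belongs in the middle nest, its axis along the chamber's y, either way round: 37 mm above the bench, 13 mm above the nest's flat bed (34 mm long in y). The other nests lie 36 mm before and behind it along x. Guide rods along both sides of each bed stand 4.7 mm above it and leave 28.6 mm for the 26 mm body. Axes as the chamber's.
- lid (a joint): Lid angle, rad: 0 shut, 1.75 at its open stop, leaning back past upright. A spring drives it open (0.32 N m shut, 0.17 open). To shut it, push it over from behind, then down on its front part (about 8 N at the end) until the hook snaps over the rod on its front; latched it reads below 0.02. It opens only by the button.
- lid_hinge (a point): Middle of the lid's hinge line, which runs along the chamber's y, 27 mm above the bench. The lid is a shell reaching 134 mm from this line towards the button when shut, 112 mm wide and 30 mm high; rubber bars inside it leave a nested cartridge 8 mm of play either way along its axis. A thumb tab (26 mm wide, 6 mm thick, 16 mm long) stands out from its front top edge, 36 mm to the valve side of the middle.
- release_top (a point): Middle of the top of the red release button (18 mm wide), 46 mm above the bench when up; pressed straight down. 6 mm of travel; the lid is let go after 4 mm; fully down takes 5 N. It springs back up. 40 mm from the front of the shut lid.
- valve (a joint): Gas valve handle, rad: 0 shut (handle across the pipe, pointing to the chamber's -x, towards the robot), 1.571 open (along the pipe, pointing to the chamber's +y). Stops at both ends. It stays where it is left and turns with about 2 N at the sleeve.
- valve_axis (a point): The valve's upright axis at handle height, 58 mm above the bench.
- valve_tip (a point): Middle of the handle's yellow sleeve (50 x 14 mm, from 51 to 65 mm above the bench), 57 mm from the axis.
- cartridge_a: Relief-valve cartridge, lying; may be absent. Square brass body 26 x 26 mm, 36 mm long; at one end a 12 mm wide steel boss, 4 mm long; at the other a sprung steel stem, 12 mm wide, 16 mm out, with an orange ring on it; 56 mm overall, 120 g. Origin on the axis at mid-length, 13 mm above what it lies on; y along the axis to the stem. Can be carried by its ends. All look alike.
- cartridge_b: Another; may be absent. Its spring shows in how much shorter than 56 mm it gets under the squeeze. Sound: 6 N starts the stem, then 3.2 N per mm, about 4 mm at 20 N, never more than 7.5 mm. Tired: in to the stop, 12 mm, with 11 N. Any number of them may be sound or tired (at most three sound).
- cartridge_c: Another such cartridge; may be absent.
- cartridge_d: Another such cartridge; may be absent.
- cartridge_e: Another such cartridge; may be absent.
- ring_a (a joint): Travel ring of cartridge_a, m: a tight 2.5 mm thick orange ring on the stem, starting against the body (0). When the stem goes in, the body pushes the ring along it, where it stays: it shows the farthest the stem has been pushed in so far.
- ring_b (a joint): The same for cartridge_b.
- ring_c (a joint): The same for cartridge_c.
- ring_d (a joint): The same for cartridge_d.
- ring_e (a joint): The same for cartridge_e.
- reject_tray: Red open tray for tired cartridges, 122 x 142 mm outside (x, y), 28 mm high, walls and floor 4 mm. Origin at the centre of its underside. Loose.
- amber_bottle: Amber bottle with black cap, 48 mm wide, 98 mm high, standing behind the chamber. Leave alone.
- blue_cap_vial: Small vial with blue cap, 22 mm wide, 46 mm high, behind the chamber. Leave alone.
- white_vial: Sample vial with white cap, 22 mm wide, 50 mm high, at the front left near the tray. Leave alone.
- petri_1: Closed petri dish, 61 mm wide, 16 mm high, at the front left; a second one stands next to it. Leave alone.
- screwdriver: Screwdriver with yellow handle, 193 mm long, 26 mm high, lying at the far left of the front edge. Leave alone.

How it is judged:
On the way, in this order (a step that is already met when the one before it is completed fails the run):
1. the gas valve is shut (value of joint valve below 0.12 rad), for 0.2 s.
2. the lid has sprung open to its stop (value of joint lid above 1.62 rad), for 0.2 s.
3. with the lid up, every cartridge has been squeezed and lies in its place: those that gave 2 to 9.5 mm in nests, those that went in farther in the tray (((x of cartridge_a in the frame of nest_mid between -0.042 and -0.03 m and y of cartridge_a in the frame of nest_mid between -0.012 and 0.012 m and z of cartridge_a in the frame of nest_mid between -0.006 and 0.006 m and angle between the y axis of cartridge_a and the y axis of nest_mid, either way round below 0.15 rad and value of joint ring_a between 0.002 and 0.0095 m) or (x of cartridge_a in the frame of nest_mid between -0.006 and 0.006 m and y of cartridge_a in the frame of nest_mid between -0.012 and 0.012 m and z of cartridge_a in the frame of nest_mid between -0.006 and 0.006 m and angle between the y axis of cartridge_a and the y axis of nest_mid, either way round below 0.15 rad and value of joint ring_a between 0.002 and 0.0095 m) or (x of cartridge_a in the frame of nest_mid between 0.03 and 0.042 m and y of cartridge_a in the frame of nest_mid between -0.012 and 0.012 m and z of cartridge_a in the frame of nest_mid between -0.006 and 0.006 m and angle between the y axis of cartridge_a and the y axis of nest_mid, either way round below 0.15 rad and value of joint ring_a between 0.002 and 0.0095 m) or (x of cartridge_a in the frame of reject_tray between -0.057 and 0.057 m and y of cartridge_a in the frame of reject_tray between -0.067 and 0.067 m and z of cartridge_a in the frame of reject_tray between 0 and 0.06 m and value of joint ring_a above 0.0095 m)) and ((x of cartridge_b in the frame of nest_mid between -0.042 and -0.03 m and y of cartridge_b in the frame of nest_mid between -0.012 and 0.012 m and z of cartridge_b in the frame of nest_mid between -0.006 and 0.006 m and angle between the y axis of cartridge_b and the y axis of nest_mid, either way round below 0.15 rad and value of joint ring_b between 0.002 and 0.0095 m) or (x of cartridge_b in the frame of nest_mid between -0.006 and 0.006 m and y of cartridge_b in the frame of nest_mid between -0.012 and 0.012 m and z of cartridge_b in the frame of nest_mid between -0.006 and 0.006 m and angle between the y axis of cartridge_b and the y axis of nest_mid, either way round below 0.15 rad and value of joint ring_b between 0.002 and 0.0095 m) or (x of cartridge_b in the frame of nest_mid between 0.03 and 0.042 m and y of cartridge_b in the frame of nest_mid between -0.012 and 0.012 m and z of cartridge_b in the frame of nest_mid between -0.006 and 0.006 m and angle between the y axis of cartridge_b and the y axis of nest_mid, either way round below 0.15 rad and value of joint ring_b between 0.002 and 0.0095 m) or (x of cartridge_b in the frame of reject_tray between -0.057 and 0.057 m and y of cartridge_b in the frame of reject_tray between -0.067 and 0.067 m and z of cartridge_b in the frame of reject_tray between 0 and 0.06 m and value of joint ring_b above 0.0095 m)) and ((x of cartridge_c in the frame of nest_mid between -0.042 and -0.03 m and y of cartridge_c in the frame of nest_mid between -0.012 and 0.012 m and z of cartridge_c in the frame of nest_mid between -0.006 and 0.006 m and angle between the y axis of cartridge_c and the y axis of nest_mid, either way round below 0.15 rad and value of joint ring_c between 0.002 and 0.0095 m) or (x of cartridge_c in the frame of nest_mid between -0.006 and 0.006 m and y of cartridge_c in the frame of nest_mid between -0.012 and 0.012 m and z of cartridge_c in the frame of nest_mid between -0.006 and 0.006 m and angle between the y axis of cartridge_c and the y axis of nest_mid, either way round below 0.15 rad and value of joint ring_c between 0.002 and 0.0095 m) or (x of cartridge_c in the frame of nest_mid between 0.03 and 0.042 m and y of cartridge_c in the frame of nest_mid between -0.012 and 0.012 m and z of cartridge_c in the frame of nest_mid between -0.006 and 0.006 m and angle between the y axis of cartridge_c and the y axis of nest_mid, either way round below 0.15 rad and value of joint ring_c between 0.002 and 0.0095 m) or (x of cartridge_c in the frame of reject_tray between -0.057 and 0.057 m and y of cartridge_c in the frame of reject_tray between -0.067 and 0.067 m and z of cartridge_c in the frame of reject_tray between 0 and 0.06 m and value of joint ring_c above 0.0095 m)) and ((x of cartridge_d in the frame of nest_mid between -0.042 and -0.03 m and y of cartridge_d in the frame of nest_mid between -0.012 and 0.012 m and z of cartridge_d in the frame of nest_mid between -0.006 and 0.006 m and angle between the y axis of cartridge_d and the y axis of nest_mid, either way round below 0.15 rad and value of joint ring_d between 0.002 and 0.0095 m) or (x of cartridge_d in the frame of nest_mid between -0.006 and 0.006 m and y of cartridge_d in the frame of nest_mid between -0.012 and 0.012 m and z of cartridge_d in the frame of nest_mid between -0.006 and 0.006 m and angle between the y axis of cartridge_d and the y axis of nest_mid, either way round below 0.15 rad and value of joint ring_d between 0.002 and 0.0095 m) or (x of cartridge_d in the frame of nest_mid between 0.03 and 0.042 m and y of cartridge_d in the frame of nest_mid between -0.012 and 0.012 m and z of cartridge_d in the frame of nest_mid between -0.006 and 0.006 m and angle between the y axis of cartridge_d and the y axis of nest_mid, either way round below 0.15 rad and value of joint ring_d between 0.002 and 0.0095 m) or (x of cartridge_d in the frame of reject_tray between -0.057 and 0.057 m and y of cartridge_d in the frame of reject_tray between -0.067 and 0.067 m and z of cartridge_d in the frame of reject_tray between 0 and 0.06 m and value of joint ring_d above 0.0095 m)) and ((x of cartridge_e in the frame of nest_mid between -0.042 and -0.03 m and y of cartridge_e in the frame of nest_mid between -0.012 and 0.012 m and z of cartridge_e in the frame of nest_mid between -0.006 and 0.006 m and angle between the y axis of cartridge_e and the y axis of nest_mid, either way round below 0.15 rad and value of joint ring_e between 0.002 and 0.0095 m) or (x of cartridge_e in the frame of nest_mid between -0.006 and 0.006 m and y of cartridge_e in the frame of nest_mid between -0.012 and 0.012 m and z of cartridge_e in the frame of nest_mid between -0.006 and 0.006 m and angle between the y axis of cartridge_e and the y axis of nest_mid, either way round below 0.15 rad and value of joint ring_e between 0.002 and 0.0095 m) or (x of cartridge_e in the frame of nest_mid between 0.03 and 0.042 m and y of cartridge_e in the frame of nest_mid between -0.012 and 0.012 m and z of cartridge_e in the frame of nest_mid between -0.006 and 0.006 m and angle between the y axis of cartridge_e and the y axis of nest_mid, either way round below 0.15 rad and value of joint ring_e between 0.002 and 0.0095 m) or (x of cartridge_e in the frame of reject_tray between -0.057 and 0.057 m and y of cartridge_e in the frame of reject_tray between -0.067 and 0.067 m and z of cartridge_e in the frame of reject_tray between 0 and 0.06 m and value of joint ring_e above 0.0095 m)) and value of joint lid above 1 rad), for 0.2 s.
4. the lid is latched shut (value of joint lid below 0.03 rad), for 0.3 s.
At the end, for the whole second after the job is handed in: Cartridges that gave 2 to 9.5 mm (ring) lie one to a nest (6 mm across, 12 mm along, 0.15 rad, either way round), those that went in farther lie in the red tray, all at rest; lid latched (below 0.03 rad), gas valve open (above 1.42 rad) (((x of cartridge_a in the frame of nest_mid between -0.042 and -0.03 m and y of cartridge_a in the frame of nest_mid between -0.012 and 0.012 m and z of cartridge_a in the frame of nest_mid between -0.006 and 0.006 m and angle between the y axis of cartridge_a and the y axis of nest_mid, either way round below 0.15 rad and value of joint ring_a between 0.002 and 0.0095 m) or (x of cartridge_a in the frame of nest_mid between -0.006 and 0.006 m and y of cartridge_a in the frame of nest_mid between -0.012 and 0.012 m and z of cartridge_a in the frame of nest_mid between -0.006 and 0.006 m and angle between the y axis of cartridge_a and the y axis of nest_mid, either way round below 0.15 rad and value of joint ring_a between 0.002 and 0.0095 m) or (x of cartridge_a in the frame of nest_mid between 0.03 and 0.042 m and y of cartridge_a in the frame of nest_mid between -0.012 and 0.012 m and z of cartridge_a in the frame of nest_mid between -0.006 and 0.006 m and angle between the y axis of cartridge_a and the y axis of nest_mid, either way round below 0.15 rad and value of joint ring_a between 0.002 and 0.0095 m) or (x of cartridge_a in the frame of reject_tray between -0.057 and 0.057 m and y of cartridge_a in the frame of reject_tray between -0.067 and 0.067 m and z of cartridge_a in the frame of reject_tray between 0 and 0.06 m and value of joint ring_a above 0.0095 m)) and ((x of cartridge_b in the frame of nest_mid between -0.042 and -0.03 m and y of cartridge_b in the frame of nest_mid between -0.012 and 0.012 m and z of cartridge_b in the frame of nest_mid between -0.006 and 0.006 m and angle between the y axis of cartridge_b and the y axis of nest_mid, either way round below 0.15 rad and value of joint ring_b between 0.002 and 0.0095 m) or (x of cartridge_b in the frame of nest_mid between -0.006 and 0.006 m and y of cartridge_b in the frame of nest_mid between -0.012 and 0.012 m and z of cartridge_b in the frame of nest_mid between -0.006 and 0.006 m and angle between the y axis of cartridge_b and the y axis of nest_mid, either way round below 0.15 rad and value of joint ring_b between 0.002 and 0.0095 m) or (x of cartridge_b in the frame of nest_mid between 0.03 and 0.042 m and y of cartridge_b in the frame of nest_mid between -0.012 and 0.012 m and z of cartridge_b in the frame of nest_mid between -0.006 and 0.006 m and angle between the y axis of cartridge_b and the y axis of nest_mid, either way round below 0.15 rad and value of joint ring_b between 0.002 and 0.0095 m) or (x of cartridge_b in the frame of reject_tray between -0.057 and 0.057 m and y of cartridge_b in the frame of reject_tray between -0.067 and 0.067 m and z of cartridge_b in the frame of reject_tray between 0 and 0.06 m and value of joint ring_b above 0.0095 m)) and ((x of cartridge_c in the frame of nest_mid between -0.042 and -0.03 m and y of cartridge_c in the frame of nest_mid between -0.012 and 0.012 m and z of cartridge_c in the frame of nest_mid between -0.006 and 0.006 m and angle between the y axis of cartridge_c and the y axis of nest_mid, either way round below 0.15 rad and value of joint ring_c between 0.002 and 0.0095 m) or (x of cartridge_c in the frame of nest_mid between -0.006 and 0.006 m and y of cartridge_c in the frame of nest_mid between -0.012 and 0.012 m and z of cartridge_c in the frame of nest_mid between -0.006 and 0.006 m and angle between the y axis of cartridge_c and the y axis of nest_mid, either way round below 0.15 rad and value of joint ring_c between 0.002 and 0.0095 m) or (x of cartridge_c in the frame of nest_mid between 0.03 and 0.042 m and y of cartridge_c in the frame of nest_mid between -0.012 and 0.012 m and z of cartridge_c in the frame of nest_mid between -0.006 and 0.006 m and angle between the y axis of cartridge_c and the y axis of nest_mid, either way round below 0.15 rad and value of joint ring_c between 0.002 and 0.0095 m) or (x of cartridge_c in the frame of reject_tray between -0.057 and 0.057 m and y of cartridge_c in the frame of reject_tray between -0.067 and 0.067 m and z of cartridge_c in the frame of reject_tray between 0 and 0.06 m and value of joint ring_c above 0.0095 m)) and ((x of cartridge_d in the frame of nest_mid between -0.042 and -0.03 m and y of cartridge_d in the frame of nest_mid between -0.012 and 0.012 m and z of cartridge_d in the frame of nest_mid between -0.006 and 0.006 m and angle between the y axis of cartridge_d and the y axis of nest_mid, either way round below 0.15 rad and value of joint ring_d between 0.002 and 0.0095 m) or (x of cartridge_d in the frame of nest_mid between -0.006 and 0.006 m and y of cartridge_d in the frame of nest_mid between -0.012 and 0.012 m and z of cartridge_d in the frame of nest_mid between -0.006 and 0.006 m and angle between the y axis of cartridge_d and the y axis of nest_mid, either way round below 0.15 rad and value of joint ring_d between 0.002 and 0.0095 m) or (x of cartridge_d in the frame of nest_mid between 0.03 and 0.042 m and y of cartridge_d in the frame of nest_mid between -0.012 and 0.012 m and z of cartridge_d in the frame of nest_mid between -0.006 and 0.006 m and angle between the y axis of cartridge_d and the y axis of nest_mid, either way round below 0.15 rad and value of joint ring_d between 0.002 and 0.0095 m) or (x of cartridge_d in the frame of reject_tray between -0.057 and 0.057 m and y of cartridge_d in the frame of reject_tray between -0.067 and 0.067 m and z of cartridge_d in the frame of reject_tray between 0 and 0.06 m and value of joint ring_d above 0.0095 m)) and ((x of cartridge_e in the frame of nest_mid between -0.042 and -0.03 m and y of cartridge_e in the frame of nest_mid between -0.012 and 0.012 m and z of cartridge_e in the frame of nest_mid between -0.006 and 0.006 m and angle between the y axis of cartridge_e and the y axis of nest_mid, either way round below 0.15 rad and value of joint ring_e between 0.002 and 0.0095 m) or (x of cartridge_e in the frame of nest_mid between -0.006 and 0.006 m and y of cartridge_e in the frame of nest_mid between -0.012 and 0.012 m and z of cartridge_e in the frame of nest_mid between -0.006 and 0.006 m and angle between the y axis of cartridge_e and the y axis of nest_mid, either way round below 0.15 rad and value of joint ring_e between 0.002 and 0.0095 m) or (x of cartridge_e in the frame of nest_mid between 0.03 and 0.042 m and y of cartridge_e in the frame of nest_mid between -0.012 and 0.012 m and z of cartridge_e in the frame of nest_mid between -0.006 and 0.006 m and angle between the y axis of cartridge_e and the y axis of nest_mid, either way round below 0.15 rad and value of joint ring_e between 0.002 and 0.0095 m) or (x of cartridge_e in the frame of reject_tray between -0.057 and 0.057 m and y of cartridge_e in the frame of reject_tray between -0.067 and 0.067 m and z of cartridge_e in the frame of reject_tray between 0 and 0.06 m and value of joint ring_e above 0.0095 m)) and linear speed of each of cartridge_a, cartridge_b, cartridge_c, cartridge_d, cartridge_e below 0.03 m/s and value of joint lid below 0.03 rad and value of joint valve above 1.42 rad); the robot touches nothing.
It fails at once if the gas is on (valve above 0.35 rad) while the lid is up (above 0.15 rad) (value of joint lid above 0.15 rad and value of joint valve above 0.35 rad).
It fails at once if another thing on the bench is moved more than 4 cm (distance of any of amber_bottle, blue_cap_vial, white_vial, petri_1, screwdriver from where it was at the start of the episode above 0.04 m).
Of cartridge_a, cartridge_b, cartridge_c, cartridge_d, cartridge_e only 3 to 5 are there at a start; the rules pass over those that are not, and their reading is None.
At some moment in a run one of cartridge_a, cartridge_b, cartridge_c, cartridge_d, cartridge_e may be knocked a few centimetres aside while the robot is not near it.
Once in a run the grip may slacken for a moment while it holds something.
It also fails if it takes over 210 s, if anything falls off the work surface, if the arm or the gripper's body presses on something with over 40 N, if the wrist force passes 120 N, or if a joint passes its speed limit or range.

ROBOT

A 6-joint arm with a two-finger parallel gripper is mounted at the origin on a cart in front of the work surface, level with it; the furniture and walls round the work are solid. World frame = base frame: x ahead of the robot, y to its left, z up, the work surface at z = 0. Lengths are in m, angles in rad, forces in N, time in s.
With the tool pointing down it reaches from about 0.425 to 0.95 m from the base axis. Payload 14.7 kg.
Tool frame: the origin (TCP) lies at the very end of the fingers, on their centre line; the grasp point (between the pads) lies 19 mm behind it; z points along the fingers, y is the line along which they close (so a half turn about z gives the same grasp; the last joint's range is limited). The gripper opens to 85 mm and grips with 20 to 120 N. Pads are 22 mm wide; open, the fingers measure 114 mm over their backs; the gripper's body (76 mm by 85 mm) begins 54 mm behind the grasp point. The pads swing forward as they close: fully open they stand 13 mm farther back than shut.
Start: joints at [1.279, 0.48, 1.596, -0, 1.065, -0.047], TCP at [0.158, 0.631, 0.231] pointing down, gripper open.
Joint ranges: [-2.75, 2.75], [-0.82, 2.05], [0.23, 2.67], [-1.56, 4.7], [0.09, 2.69], [-2.92, 2.92]. Speed limits (rad/s): [1.89, 1.89, 2.39, 3.01, 3.01, 3.01].

INTERFACE

Orientations are given as a unit quaternion [w, x, y, z].
In Python, from cell import * gives the robot as it stands.
- The arm moves only by the tool send_rows, never from a script. Its argument "targets" is a list of rows, each an object with "angular": the turn, a rotation vector about the tool's x, y, z in rad, a list of three; "linear": the shift along the tool's x, y, z in mm, a list of three; "hand": the closure, from 0 (fully open) to 1 (shut). A call has 1 to 12 rows; each row is the pose to reach, as a shift and turn from the pose commanded when the call began, along the tool's axes at that moment; what a row does not reach only later rows make up. A row lasts 1/8 s, in which the tool goes at most 62.5 mm and 10.7 degrees, less where a joint would pass 70% of its speed; a pose out of reach is approached as far as the arm can. A call with a gripper value outside its range is refused whole. The fingers move at their own pace and stop on an object; the grip force is fixed at half the most. Time passes only in rows, so rows that repeat a pose let the fingers close. It gives the time, the measured TCP pose, the force, the opening and the grip force at its end, in the units of the state.
- sense(): the state, without advancing time (a new reading comes with each control period).
- capture(name): name is "scene" or "top" or "wrist"; returns a dict with "img" (420x560x3 uint8, red, green, blue), "fx", "fy", "cx", "cy" (pixels), "dist" ([k1, k2, p1, p2, k3] as OpenCV has them; the pictures are not rectified), "R" (3x3) and "t" (3): a world point X has camera coordinates R X + t. Camera axes: x right, y down, z forward; pixel columns grow to the right and rows downward; lengths in m; the calibration is good to about 2 mm. A picture is of the moment at which its call begins. There is no depth.
- finish_job(): hands the job in; it is judged then, once.
The state is a dict: "t": time; "qpos": joint angles; "joint_velocities": joint speeds; "joint_efforts": joint torques, N m; "eef_pos": TCP position; "tcp_rot": TCP orientation; "contact_force": force on the tool from outside, world axes, zero at the start; "ft_torque": the same for the moment, N m; "opening": finger opening in m; "grasp_force": force on a finger pad.
Only numpy, scipy, OpenCV 4.12 (cv2) and the standard library are available. Lean on these libraries where they do the work, as an engineer would, in place of code of your own. Each camera call takes 0.05 s, during which the arm holds its last target. There are 200 camera calls.

## Working session

There is one attempt and no reset: what is moved stays moved. The work goes in short steps, Python scripts to look and compute and a tool call to move; the robot and the scene stay as the last step left them, time stands still between calls to the robot, and variables do not carry over. Pictures are saved under pics/ and viewed, at most 14 in all, crops included, and the job is handed in when it is done.

Besides the shell and the picture viewer there is one more tool, called as a command line: name --argument value ..., lists and objects as JSON in quotes. send_rows: Moves the arm, as the interface text tells. Its arguments: {"type":"object","properties":{"targets":{"type":"array","items":{"type":"object","properties":{"angular":{"type":"array","items":{"type":"number"}},"linear":{"type":"array","items":{"type":"number"}},"hand":{"type":"number"}}}}},"required":["targets"]}

```bash
ls; mkdir -p pics; python3 - <<'E'
from cell import *
import cv2, numpy as np
print(sense())
for n in ("scene","top"):
    c=capture(n); cv2.imwrite(f"pics/{n}0.png",cv2.cvtColor(c["img"],cv2.COLOR_RGB2BGR))
    print(n,c["fx"],c["cx"],c["cy"],c["dist"],(-np.array(c["R"]).T@np.array(c["t"])),np.array(c["R"])[2])
E
```

```text
pics
{'t': 0.0, 'qpos': array([ 1.27939854e+00,  4.80863895e-01,  1.59685375e+00,  7.36466954e-06,
        1.06511189e+00, -4.65855156e-02]), 'joint_velocities': array([ 0.00044677,  0.00094109,  0.00056137, -0.0003743 , -0.00073516,
        0.00054555]), 'joint_efforts': array([-1.03216731e-03, -9.50664639e+01, -4.30166852e+01, -2.69906423e-04,
        1.28549259e-02,  4.35802144e-05]), 'eef_pos': array([0.1573939 , 0.63023502, 0.23065909]), 'tcp_rot': array([-1.07189569e-04,  1.22102440e-01,  9.92517310e-01, -6.09092220e-04]), 'contact_force': array([ 0.28311715, -0.20358455, -0.40773156]), 'ft_torque': array([ 0.02243069,  0.05885182, -0.01705863]), 'grasp_force': 0.0, 'opening': 0.08541936045045496}
scene 440.45748756480356 281.00125710347413 206.24152222809778 [-0.04581478  0.          0.          0.          0.        ] [0.33405752 0.81048695 1.35645117] [ 0.17818734 -0.46299552 -0.86826518]
top 499.95113973824505 273.0623734816804 207.32098520479065 [-0.14580386  0.          0.          0.          0.        ] [-0.3615552   0.10587093  1.64832262] [ 0.51583705  0.01693606 -0.8565193 ]
```

View pics/scene0.png

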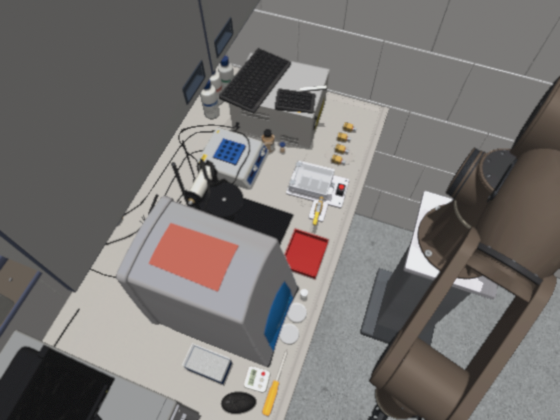

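View pics/top0.png

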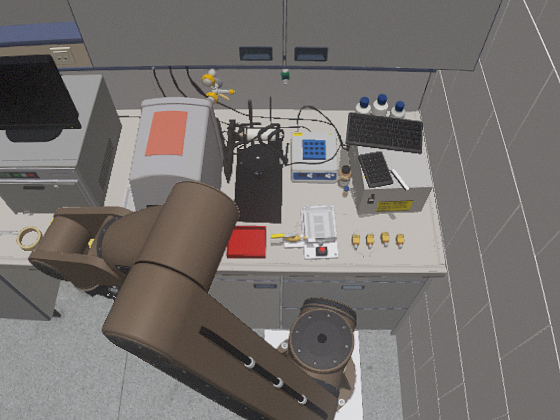

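```bash
cat > h.py <<'E'
from cell import *
import cv2, numpy as np
from scipy.spatial.transform import Rotation as Rr
def cap(n,save=None):
    c=capture(n)
    c["K"]=np.array([[c["fx"],0,c["cx"]],[0,c["fy"],c["cy"]],[0,0,1]]);c["R"]=np.array(c["R"]);c["t"]=np.array(c["t"])
    if save: cv2.imwrite(f"pics/{save}.png",cv2.cvtColor(c["img"],cv2.COLOR_RGB2BGR))
    return c
def ray(c,px,z):
    u=cv2.undistortPoints(np.array([[px]],float),c["K"],np.array(c["dist"]))[0,0]
    d=c["R"].T@np.array([u[0],u[1],1]);o=-c["R"].T@c["t"]
    return np.round(o+d*(z-o[2])/d[2],4)
def proj(c,X):
    p,_=cv2.projectPoints(np.array([X],float),cv2.Rodrigues(c["R"])[0],c["t"],c["K"],np.array(c["dist"]));return p[0,0]
def rot(): return Rr.from_quat(np.roll(sense()["tcp_rot"],-1))
def plan(p,yaw):
    """tool down; tool y axis at world angle yaw (mod pi, nearest)"""
    s=sense();R0=rot();y=R0.as_matrix()[:,1]
    for k in (0,np.pi,-np.pi):
        yv=np.array([np.cos(yaw+k),np.sin(yaw+k),0])
        if yv@y>=0: break
    T=np.column_stack([np.cross(yv,[0,0,-1]),yv,[0,0,-1]])
    rv=(R0.inv()*Rr.from_matrix(T)).as_rotvec()
    print("lin",np.round(R0.inv().apply(np.array(p)-s["eef_pos"])*1000,1),"ang",np.round(rv,4),"t",round(s["t"],2))
def st():
    s=sense();print("t",round(s["t"],2),"p",np.round(s["eef_pos"],4),"F",np.round(s["contact_force"],1),"open",round(s["opening"],4),"g",round(s["grasp_force"],1),"q6",np.round(s["qpos"][5],2))
E
python3 - <<'E'
from h import *
c=cap("top")
for n,p,z in [("ch",(319,226),.05),("button",(321,251),.046),("valvetip",(280,238),.058),("valveax",(298,238),.058),("tray",(247,242),.02),("c1",(356,240),.013),("c2",(370,240),.013),("c3",(385,239),.013),("c4",(400,240),.013)]: print(n,ray(c,p,z))
w=cap("wrist");print(w["fx"],w["cx"],w["cy"],w["dist"],rot().inv().apply(-w["R"].T@w["t"]-sense()["eef_pos"]),rot().inv().apply(w["R"][2]),rot().inv().apply(w["R"][0]))
plan((.56,.0,.36),np.pi/2)
print(c["t"])
E
```

```text
ch [ 0.5239 -0.0319  0.05  ]
button [ 0.4245 -0.0367  0.046 ]
valvetip [0.4683 0.1099 0.058 ]
valveax [0.4692 0.0455 0.058 ]
tray [0.4697 0.2304 0.02  ]
c1 [ 0.4873 -0.1702  0.013 ]
c2 [ 0.4879 -0.2222  0.013 ]
c3 [ 0.4926 -0.2786  0.013 ]
c4 [ 0.489  -0.3345  0.013 ]
355.37289437799257 281.52057213411155 204.8535974935113 [-0.08060085  0.          0.          0.          0.        ] [ 0.07947905 -0.00051815 -0.14367501] [-3.10336965e-01 -2.69908750e-04  9.50626580e-01] [1.70417804e-04 9.99999928e-01 3.39560960e-04]
lin [-543.3 -514.1 -128.7] ang [-7.000e-04 -1.000e-04 -2.448e-01] t 0.2
[0.12606876 0.54230506 1.59653067]
```

```bash
python3 - <<'E'
from h import *
plan((.46,.30,.30),np.pi/2)
plan((.46,-.02,.34),np.pi/2)
E
```

```text
lin [-373.6 -247.3  -68.9] ang [-7.000e-04 -1.000e-04 -2.448e-01] t 0.2
lin [-451.2 -557.8 -108.7] ang [-7.000e-04 -1.000e-04 -2.448e-01] t 0.2
```

send_rows --targets '[{"linear": [-374, -247, -69], "angular": [0, 0, -0.245], "hand": 1}, {"linear": [-374, -247, -69], "angular": [0, 0, -0.245], "hand": 1}, {"linear": [-374, -247, -69], "angular": [0, 0, -0.245], "hand": 1}, {"linear": [-374, -247, -69], "angular": [0, 0, -0.245], "hand": 1}, {"linear": [-374, -247, -69], "angular": [0, 0, -0.245], "hand": 1}, {"linear": [-374, -247, -69], "angular": [0, 0, -0.245], "hand": 1}, {"linear": [-374, -247, -69], "angular": [0, 0, -0.245], "hand": 1}, {"linear": [-451, -558, -109], "angular": [0, 0, -0.245], "hand": 1}, {"linear": [-451, -558, -109], "angular": [0, 0, -0.245], "hand": 1}, {"linear": [-451, -558, -109], "angular": [0, 0, -0.245], "hand": 1}, {"linear": [-451, -558, -109], "angular": [0, 0, -0.245], "hand": 1}, {"linear": [-451, -558, -109], "angular": [0, 0, -0.245], "hand": 1}]'

```text
t: 1.7
eef_pos: [0.4587, 0.0019, 0.3376]
tcp_rot: [0.0, -0.0, 1.0, 0.0]
contact_force: [0.8, 0.7, -0.5]
opening: 0.0002
grasp_force: 0.0
```

send_rows --targets '[{"linear": [0, 0, 0], "angular": [0, 0, 0], "hand": 1}, {"linear": [0, 0, 0], "angular": [0, 0, 0], "hand": 1}]'

```text
t: 1.95
eef_pos: [0.4589, 0.0038, 0.3371]
tcp_rot: [-0.0, 0.001, 1.0, 0.0]
contact_force: [0.2, 0.1, -0.3]
opening: 0.0
grasp_force: 0.0
```

```bash
python3 - <<'E'
from h import *
st(); c=cap("wrist","w1")
E
```

```text
t 1.95 p [0.4589 0.0038 0.3371] F [ 0.2  0.1 -0.3] open 0.0 g 0.0 q6 -1.63
```

View pics/w1.png

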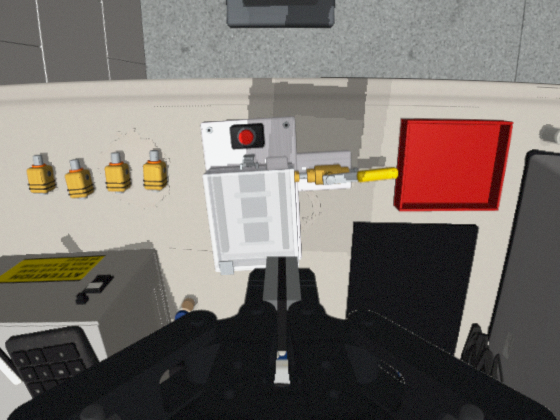

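```bash
python3 - <<'E'
from h import *
im=cv2.imread("pics/w1.png")
a=cv2.resize(im[140:210,15:180],None,fx=4.5,fy=4.5,interpolation=cv2.INTER_CUBIC)
b=cv2.resize(im[110:280,195:400],None,fx=3,fy=3,interpolation=cv2.INTER_CUBIC)
b=cv2.resize(im[110:200,195:410],None,fx=3.4,fy=3.0,interpolation=cv2.INTER_CUBIC)
o=np.zeros((a.shape[0]+b.shape[0],750,3),np.uint8);o[:a.shape[0],:a.shape[1]]=a;o[a.shape[0]:,:b.shape[1]]=b
cv2.imwrite("pics/w1z.png",o)
c=cap("wrist");hsv=cv2.cvtColor(c["img"],cv2.COLOR_RGB2HSV)
for n,lo,hi,z in [("brass",(12,120,120),(24,255,255),.026),("yellow",(26,150,150),(34,255,255),.065),("red",(0,170,100),(6,255,255),.046)]:
    m=cv2.inRange(hsv,lo,hi);N,l,s,ce=cv2.connectedComponentsWithStats(m)
    for i in range(1,N):
        if s[i,4]>60: 
            r=cv2.minAreaRect(np.argwhere(l==i)[:,::-1].astype(np.float32)); bp=cv2.boxPoints(r)
            print(n,np.round(ce[i],1),s[i],ray(c,ce[i],z), [ray(c,p,z)[:2].tolist() for p in bp])
E
```

```text
brass [151.8 175.1] [143 161  19  29 468] [ 0.4863 -0.1678  0.026 ] [[0.4672, -0.1776], [0.4674, -0.1535], [0.5053, -0.1573], [0.5053, -0.182]]
brass [113.8 177. ] [104 162  21  29 449] [ 0.4885 -0.2203  0.026 ] [[0.4707, -0.2322], [0.4683, -0.2076], [0.5064, -0.2084], [0.5091, -0.2336]]
brass [ 35.6 178.8] [ 26 165  20  28 410] [ 0.4901 -0.3332  0.026 ] [[0.4728, -0.3446], [0.4708, -0.3182], [0.5088, -0.3222], [0.5111, -0.3492]]
brass [322.9 172.9] [307 166  42  18 375] [0.4835 0.0583 0.026 ] [[0.4764, 0.0363], [0.4732, 0.0904], [0.495, 0.0928], [0.4983, 0.038]]
brass [ 74.8 183.5] [ 65 168  21  30 423] [ 0.4971 -0.2769  0.026 ] [[0.4801, -0.2902], [0.4758, -0.2657], [0.5145, -0.2644], [0.5192, -0.2894]]
yellow [379.8 174.8] [363 169  34  12 255] [0.4767 0.1226 0.065 ] [[0.4724, 0.1012], [0.4687, 0.1412], [0.4798, 0.1432], [0.4835, 0.103]]
red [449.5 162.8] [ 399  120  113   91 8022] [0.4651 0.2163 0.046 ] [[0.528, 0.1573], [0.4127, 0.1473], [0.4114, 0.2894], [0.5301, 0.311]]
red [245.1 136.7] [238 130  15  15 162] [ 0.434  -0.0402  0.046 ] [[0.4288, -0.0505], [0.4236, -0.0344], [0.4392, -0.0295], [0.4445, -0.0458]]
```

View pics/w1z.png

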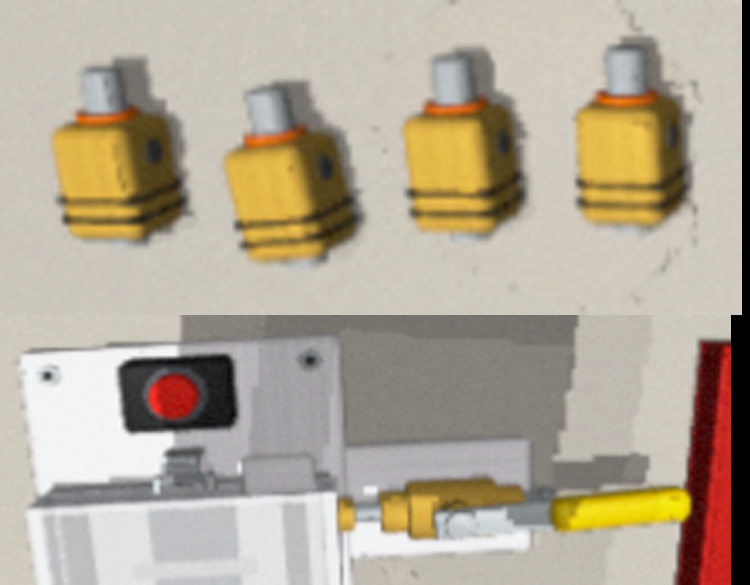

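```bash
python3 - <<'E'
from h import *
c=cap("wrist")
a=ray(c,(208.8,130),.012);b=ray(c,(286.2,125),.012);print(a,b,np.arctan2(-(b-a)[0],(b-a)[1]))
# lid outline line fits via edges: corners of lid
for p in [(205,170),(297,165),(301,259),(217,271)]: print(p,ray(c,p,.05),ray(c,p,.03))
yaw=.07
A=np.array([.4767,.1226])-.057*np.array([-np.sin(yaw),np.cos(yaw)]);print("axis",A)
M=np.array([[np.cos(yaw),-np.sin(yaw)],[np.sin(yaw),np.cos(yaw)]])
s=sense();R0=rot()
def P(f,r,d,z):
    f=np.radians(f);q=A+M@(r*np.array([-np.sin(f),np.cos(f)])+d*np.array([np.cos(f),np.sin(f)]));q=np.r_[q,z]
    print(np.round(q,3),np.round(R0.inv().apply(q-s["eef_pos"])*1000,0))
P(0,.055,.034,.12);P(0,.055,.034,.05)
for f,d in [(0,.02),(15,.02),(30,.02),(45,.021),(60,.021),(75,.021),(90,.021),(70,.035)]: P(f,.055,d,.05)
E
```

```text
[ 0.4294 -0.0907  0.012 ] [0.4231 0.0105 0.012 ] 0.06217273187111845
(205, 170) [ 0.4744 -0.0905  0.05  ] [ 0.4788 -0.0949  0.03  ]
(297, 165) [0.4681 0.0235 0.05  ] [0.4722 0.0244 0.03  ]
(301, 259) [0.5963 0.0309 0.05  ] [0.6063 0.0321 0.03  ]
(217, 271) [ 0.6149 -0.0834  0.05  ] [ 0.6258 -0.0875  0.03  ]
axis [0.48068674 0.06573959]
[0.511 0.123 0.12 ] [-52. 118. 217.]
[0.511 0.123 0.05 ] [-52. 118. 287.]
[0.497 0.122 0.05 ] [-38. 117. 287.]
[0.482 0.124 0.05 ] [-23. 119. 287.]
[0.467 0.123 0.05 ] [ -8. 117. 287.]
[0.453 0.118 0.05 ] [  6. 113. 287.]
[0.44  0.109 0.05 ] [ 18. 104. 287.]
[0.431 0.097 0.05 ] [ 28.  92. 287.]
[0.424 0.083 0.05 ] [ 34.  78. 287.]
[0.437 0.115 0.05 ] [ 21. 109. 287.]
```

send_rows --targets '[{"linear": [-52, 118, 210], "angular": [0, 0, 0], "hand": 1}, {"linear": [-52, 118, 210], "angular": [0, 0, 0], "hand": 1}, {"linear": [-52, 118, 210], "angular": [0, 0, 0], "hand": 1}, {"linear": [-52, 118, 210], "angular": [0, 0, 0], "hand": 1}, {"linear": [-52, 118, 250], "angular": [0, 0, 0], "hand": 1}, {"linear": [-52, 118, 286], "angular": [0, 0, 0], "hand": 1}, {"linear": [-52, 118, 286], "angular": [0, 0, 0], "hand": 1}, {"linear": [-38, 118, 286], "angular": [0, 0, 0], "hand": 1}, {"linear": [-23, 119, 286], "angular": [0, 0, 0], "hand": 1}, {"linear": [-8, 117, 286], "angular": [0, 0, 0], "hand": 1}, {"linear": [6, 113, 286], "angular": [0, 0, 0], "hand": 1}, {"linear": [12, 109, 286], "angular": [0, 0, 0], "hand": 1}]'

```text
t: 3.6
eef_pos: [0.4459, 0.1125, 0.0516]
tcp_rot: [-0.0, -0.0, 1.0, -0.0]
contact_force: [3.1, 0.8, 0.8]
opening: -0.0001
grasp_force: 1.2
```

send_rows --targets '[{"linear": [6, -5, 0], "angular": [0, 0, 0], "hand": 1}, {"linear": [12, -11, 0], "angular": [0, 0, 0], "hand": 1}, {"linear": [16, -17, 0], "angular": [0, 0, 0], "hand": 1}, {"linear": [20, -25, 0], "angular": [0, 0, 0], "hand": 1}, {"linear": [22, -31, 0], "angular": [0, 0, 0], "hand": 1}, {"linear": [22, -34, 0], "angular": [0, 0, 0], "hand": 1}, {"linear": [22, -36, 0], "angular": [0, 0, 0], "hand": 1}, {"linear": [22, -36, 0], "angular": [0, 0, 0], "hand": 1}]'

```text
t: 4.6
eef_pos: [0.4246, 0.0785, 0.0512]
tcp_rot: [-0.0, 0.001, 1.0, 0.001]
contact_force: [-3.8, 46.1, -0.0]
opening: -0.0
grasp_force: 23.2
```

send_rows --targets '[{"linear": [0, 14, 0], "angular": [0, 0, 0], "hand": 1}, {"linear": [0, 14, -69], "angular": [0, 0, 0], "hand": 1}, {"linear": [0, 14, -69], "angular": [0, 0, 0], "hand": 1}, {"linear": [-7, -118, -69], "angular": [0, 0, 0], "hand": 1}, {"linear": [-7, -118, -69], "angular": [0, 0, 0], "hand": 1}, {"linear": [-7, -118, -69], "angular": [0, 0, 0], "hand": 1}, {"linear": [-7, -118, -69], "angular": [0, 0, 0], "hand": 1}, {"linear": [-7, -118, -69], "angular": [0, 0, 0], "hand": 1}]'

```text
t: 5.6
eef_pos: [0.4316, -0.0402, 0.12]
tcp_rot: [-0.0, -0.001, 1.0, 0.0]
contact_force: [-0.7, 1.1, -0.2]
opening: 0.0001
grasp_force: 0.0
```

```bash
python3 - <<'E'
from h import *
st(); c=cap("wrist","w2");hsv=cv2.cvtColor(c["img"],cv2.COLOR_RGB2HSV)
for n,lo,hi,z in [("yellow",(26,150,150),(34,255,255),.063),("red",(0,170,100),(6,255,255),.046)]:
    m=cv2.inRange(hsv,lo,hi);N,l,s,ce=cv2.connectedComponentsWithStats(m)
    for i in range(1,N):
        if s[i,4]>100: print(n,np.round(ce[i]),s[i],ray(c,ce[i],z))
E
```

```text
t 5.6 p [ 0.4316 -0.0402  0.12  ] F [-0.7  1.1 -0.2] open 0.0001 g 0.0 q6 -1.73
yellow [446. 223.] [438 187  18  69 567] [0.4294 0.0609 0.063 ]
red [549. 274.] [ 526  195   34  132 1704] [0.4758 0.1548 0.046 ]
red [282. 221.] [269 209  26  25 487] [ 0.4341 -0.0405  0.046 ]
```

View pics/w2.png

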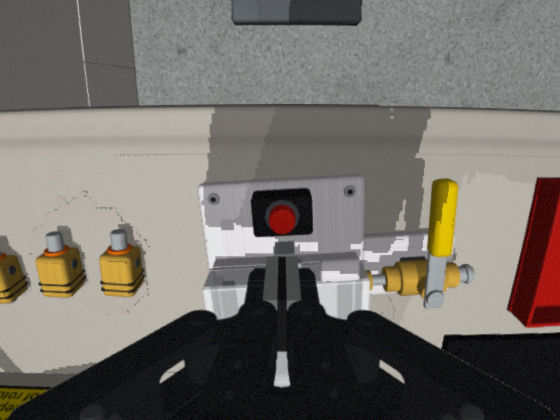

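```bash
python3 - <<'E'
from h import *
c=cap("wrist")
a=ray(c,(435,297),.062);b=ray(c,(446,185),.062);print(a,b,np.arctan2(-(b-a)[1],-(b-a)[0]))
hsv=cv2.cvtColor(c["img"],cv2.COLOR_RGB2HSV);m=cv2.inRange(hsv,(26,150,150),(34,255,255));N,l,s,ce=cv2.connectedComponentsWithStats(m);i=1+np.argmax(s[1:,4])
for r in range(s[i,1]+4,s[i,1]+s[i,3]-3,12):
    x=np.where(l[r]==i)[0];p=ray(c,(x[0],r),.062);q=ray(c,(x[-1],r),.062);print(p,q)
E
```

```text
[0.4825 0.0621 0.062 ] [0.4053 0.0577 0.062 ] 0.05693322449085335
[0.4097 0.0595 0.062 ] [0.4096 0.0627 0.062 ]
[0.4172 0.0581 0.062 ] [0.4172 0.0632 0.062 ]
[0.425  0.0586 0.062 ] [0.425  0.0638 0.062 ]
[0.4329 0.0573 0.062 ] [0.4329 0.0637 0.062 ]
[0.441  0.0591 0.062 ] [0.4411 0.0656 0.062 ]
```

send_rows --targets '[{"linear": [0, 0, 60], "angular": [0, 0, 0], "hand": 1}, {"linear": [0, 0, 72], "angular": [0, 0, 0], "hand": 1}, {"linear": [0, 0, 80], "angular": [0, 0, 0], "hand": 1}, {"linear": [0, 0, 80], "angular": [0, 0, 0], "hand": 1}, {"linear": [0, 0, 80], "angular": [0, 0, 0], "hand": 1}]'

```text
t: 6.32
eef_pos: [0.4322, -0.041, 0.0413]
tcp_rot: [0.0, -0.0, 1.0, -0.0]
contact_force: [-3.2, 1.5, 5.1]
opening: 0.0001
grasp_force: 2.1
```

send_rows --targets '[{"linear": [0, 0, -60], "angular": [0, 0, 0], "hand": 0}, {"linear": [0, 0, -110], "angular": [0, 0, 0], "hand": 0}, {"linear": [-48, -209, -160], "angular": [0, 0, 0], "hand": 0}, {"linear": [-48, -209, -160], "angular": [0, 0, 0], "hand": 0}, {"linear": [-48, -209, -160], "angular": [0, 0, 0], "hand": 0}, {"linear": [-48, -209, -160], "angular": [0, 0, 0], "hand": 0}, {"linear": [-48, -209, -160], "angular": [0, 0, 0], "hand": 0}, {"linear": [-48, -209, -160], "angular": [0, 0, 0], "hand": 0}, {"linear": [-48, -209, -160], "angular": [0, 0, 0], "hand": 0}]'

```text
t: 7.45
eef_pos: [0.4798, -0.249, 0.2003]
tcp_rot: [-0.0, -0.001, 1.0, 0.0]
contact_force: [-0.2, 0.0, -0.3]
opening: 0.0852
grasp_force: 0.0
```

```bash
cat >> h.py <<'E'
def bodies(c,z=.026,x0=.40,x1=.62):
    hsv=cv2.cvtColor(c["img"],cv2.COLOR_RGB2HSV)
    m=cv2.inRange(hsv,(12,120,90),(25,255,255));m=cv2.morphologyEx(m,cv2.MORPH_CLOSE,np.ones((5,5)))
    n=cv2.findContours(m,cv2.RETR_EXTERNAL,cv2.CHAIN_APPROX_NONE)[0];out=[]
    for k in n:
        if cv2.contourArea(k)>250:
            r=cv2.minAreaRect(k);b=[ray(c,p,z)[:2] for p in cv2.boxPoints(r)]
            out.append((np.round(r[0],0).tolist(),np.mean(b,0).round(4).tolist(),np.round(b,3).tolist()))
    return out
E
python3 - <<'E'
from h import *
st(); c=cap("wrist","w3")
for b in bodies(c): print(*b)
E
```

```text
t 7.45 p [ 0.4798 -0.249   0.2003] F [-0.2  0.  -0.3] open 0.0852 g 0.0 q6 -2.11
[251.0, 197.0] [0.4966, -0.2782] [[0.478, -0.292], [0.476, -0.268], [0.514, -0.264], [0.518, -0.289]]
[191.0, 190.0] [0.4896, -0.3338] [[0.47, -0.345], [0.469, -0.321], [0.509, -0.322], [0.51, -0.347]]
[312.0, 188.0] [0.4873, -0.2211] [[0.507, -0.233], [0.468, -0.234], [0.468, -0.21], [0.507, -0.208]]
[368.0, 186.0] [0.4858, -0.1692] [[0.504, -0.182], [0.466, -0.181], [0.468, -0.157], [0.506, -0.157]]
```

View pics/w3.png

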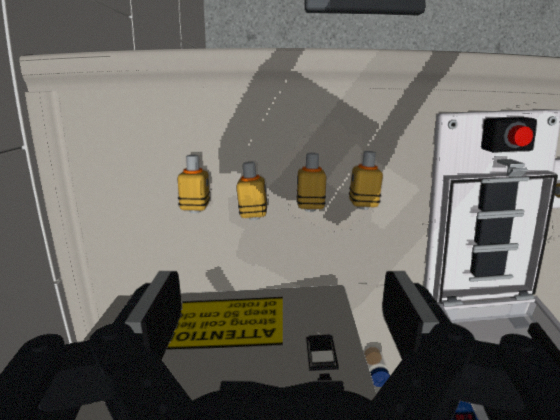

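send_rows --targets '[{"linear": [-1, 79, 120], "angular": [0, 0, 1.571], "hand": 0}, {"linear": [-1, 79, 120], "angular": [0, 0, 1.571], "hand": 0}, {"linear": [-1, 79, 120], "angular": [0, 0, 1.571], "hand": 0}, {"linear": [-1, 79, 120], "angular": [0, 0, 1.571], "hand": 0}, {"linear": [-1, 79, 120], "angular": [0, 0, 1.571], "hand": 0}, {"linear": [-1, 79, 120], "angular": [0, 0, 1.571], "hand": 0}, {"linear": [-1, 79, 120], "angular": [0, 0, 1.571], "hand": 0}, {"linear": [-1, 79, 120], "angular": [0, 0, 1.571], "hand": 0}, {"linear": [-1, 79, 120], "angular": [0, 0, 1.571], "hand": 0}, {"linear": [-1, 79, 120], "angular": [0, 0, 1.571], "hand": 0}, {"linear": [-1, 79, 120], "angular": [0, 0, 1.571], "hand": 0}, {"linear": [-1, 79, 120], "angular": [0, 0, 1.571], "hand": 0}]'

```text
t: 9.0
eef_pos: [0.481, -0.171, 0.0802]
tcp_rot: [-0.0, 0.707, 0.708, -0.0]
contact_force: [0.1, 1.0, 0.2]
opening: 0.0851
grasp_force: 0.0
```

```bash
python3 - <<'E'
from h import *
st(); c=cap("wrist","w4")
for b in bodies(c): print(*b)
print(np.round(rot().as_matrix(),3).tolist())
E
```

```text
t 9.0 p [ 0.481  -0.171   0.0802] F [0.1 1.  0.2] open 0.0851 g 0.0 q6 -0.4
[305.0, 366.0] [0.4977, -0.2756] [[0.479, -0.29], [0.479, -0.261], [0.516, -0.261], [0.518, -0.291]]
[294.0, 297.0] [0.489, -0.2196] [[0.469, -0.232], [0.471, -0.205], [0.508, -0.208], [0.508, -0.234]]
[292.0, 222.0] [0.4872, -0.1677] [[0.468, -0.179], [0.469, -0.154], [0.506, -0.156], [0.506, -0.181]]
[[-0.001, 1.0, -0.0], [1.0, 0.001, 0.0], [0.0, -0.0, -1.0]]
```

View pics/w4.png

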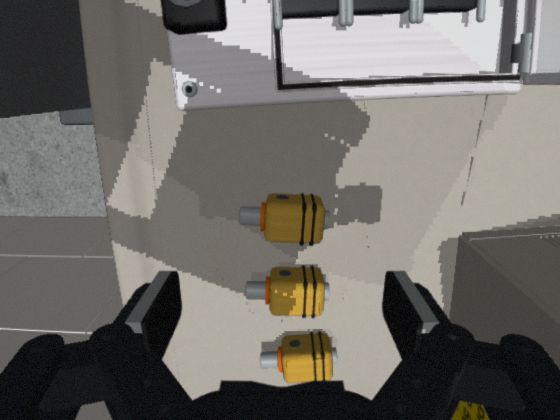

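send_rows --targets '[{"linear": [1, 0, 50], "angular": [0, 0, 0], "hand": 0}, {"linear": [1, 0, 77], "angular": [0, 0, 0], "hand": 0}, {"linear": [1, 0, 77], "angular": [0, 0, 0], "hand": 0.3}, {"linear": [1, 0, 77], "angular": [0, 0, 0], "hand": 0.7}, {"linear": [1, 0, 77], "angular": [0, 0, 0], "hand": 0.7}, {"linear": [1, 0, 77], "angular": [0, 0, 0], "hand": 0.7}, {"linear": [1, 0, 77], "angular": [0, 0, 0], "hand": 0.7}, {"linear": [1, 0, 77], "angular": [0, 0, 0], "hand": 0.7}]'

```text
t: 10.05
eef_pos: [0.4847, -0.1714, 0.0059]
tcp_rot: [0.004, 0.707, 0.707, 0.002]
contact_force: [8.4, 1.5, 9.6]
opening: 0.042
grasp_force: 59.1
```

send_rows --targets '[{"linear": [0, 0, -40], "angular": [0, 0, 0], "hand": 0.7}, {"linear": [0, 0, -90], "angular": [0, 0, 0], "hand": 0.7}, {"linear": [50, -6, -127], "angular": [0, 0, 0], "hand": 0.7}, {"linear": [105, -6, -127], "angular": [0, 0, 0], "hand": 0.7}, {"linear": [160, -6, -127], "angular": [0, 0, 0], "hand": 0.7}, {"linear": [215, -6, -127], "angular": [0, 0, 0], "hand": 0.7}, {"linear": [270, -6, -127], "angular": [0, 0, 0], "hand": 0.7}, {"linear": [325, -6, -127], "angular": [0, 0, 0], "hand": 0.7}, {"linear": [380, -6, -127], "angular": [0, 0, 0], "hand": 0.7}, {"linear": [385, -6, -127], "angular": [0, 0, 0], "hand": 0.7}, {"linear": [385, -6, -127], "angular": [0, 0, 0], "hand": 0.7}]'

```text
t: 11.42
eef_pos: [0.475, 0.2151, 0.1312]
tcp_rot: [0.0, 0.707, 0.708, 0.0]
contact_force: [-0.3, -0.1, -0.7]
opening: 0.0413
grasp_force: 62.4
```

```bash
python3 - <<'E'
from h import *
st(); c=cap("wrist","w5")
for b in bodies(c,.15): print(*b)
hsv=cv2.cvtColor(c["img"],cv2.COLOR_RGB2HSV);m=cv2.inRange(hsv,(0,150,60),(8,255,255))
for k in cv2.findContours(m,cv2.RETR_EXTERNAL,cv2.CHAIN_APPROX_NONE)[0]:
    if cv2.contourArea(k)>500: print([ray(c,p,.028)[:2].tolist() for p in cv2.boxPoints(cv2.minAreaRect(k))])
E
```

```text
t 11.43 p [0.475  0.2151 0.1312] F [-0.3 -0.1 -0.7] open 0.0413 g 62.4 q6 0.37
[291.0, 365.0] [0.4795, 0.1785] [[0.473, 0.19], [0.485, 0.191], [0.487, 0.167], [0.474, 0.166]]
[279.0, 279.0] [0.4739, 0.2214] [[0.454, 0.205], [0.457, 0.239], [0.493, 0.238], [0.493, 0.203]]
[[0.4143, 0.3035], [0.5344, 0.3036], [0.5452, 0.1626], [0.4037, 0.1624]]
```

View pics/w5.png

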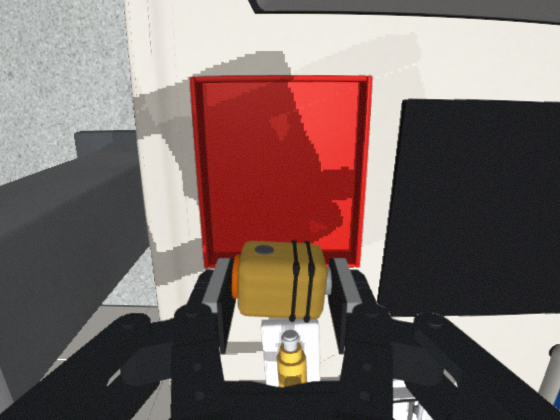

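send_rows --targets '[{"linear": [60, 0, 40], "angular": [0, 0, 0], "hand": 0.7}, {"linear": [60, 0, 80], "angular": [0, 0, 0], "hand": 0.7}, {"linear": [60, 0, 112], "angular": [0, 0, 0], "hand": 0.7}, {"linear": [60, 0, 116], "angular": [0, 0, 0], "hand": 0.7}, {"linear": [60, 0, 116], "angular": [0, 0, 0], "hand": 0.28}, {"linear": [60, 0, 116], "angular": [0, 0, 0], "hand": 0.28}, {"linear": [60, 0, 116], "angular": [0, 0, 0], "hand": 0.28}, {"linear": [60, 0, 70], "angular": [0, 0, 0], "hand": 0.28}, {"linear": [60, 0, 0], "angular": [0, 0, 0], "hand": 0}, {"linear": [60, 0, 0], "angular": [0, 0, 0], "hand": 0}]'

```text
t: 12.72
eef_pos: [0.4773, 0.276, 0.1349]
tcp_rot: [0.001, 0.707, 0.707, 0.003]
contact_force: [-0.1, 0.1, -0.4]
opening: 0.0856
grasp_force: 0.0
```

send_rows --targets '[{"linear": [-497, 6, 0], "angular": [0, 0, 0], "hand": 0}, {"linear": [-497, 6, 0], "angular": [0, 0, 0], "hand": 0}, {"linear": [-497, 6, 0], "angular": [0, 0, 0], "hand": 0}, {"linear": [-497, 6, 0], "angular": [0, 0, 0], "hand": 0}, {"linear": [-497, 6, 0], "angular": [0, 0, 0], "hand": 0}, {"linear": [-497, 6, 0], "angular": [0, 0, 0], "hand": 0}, {"linear": [-497, 6, 0], "angular": [0, 0, 0], "hand": 0}, {"linear": [-497, 6, 0], "angular": [0, 0, 0], "hand": 0}, {"linear": [-497, 6, 0], "angular": [0, 0, 0], "hand": 0}, {"linear": [-497, 6, 55], "angular": [0, 0, 0], "hand": 0}, {"linear": [-497, 6, 55], "angular": [0, 0, 0], "hand": 0}]'

```text
t: 14.1
eef_pos: [0.4785, -0.2203, 0.0728]
tcp_rot: [-0.003, 0.707, 0.707, -0.001]
contact_force: [0.4, 0.7, -0.4]
opening: 0.0855
grasp_force: 0.0
```

```bash
python3 - <<'E'
from h import *
st(); c=cap("wrist","w6")
for b in bodies(c): print(*b)
E
```

```text
t 14.1 p [ 0.4785 -0.2203  0.0728] F [ 0.4  0.7 -0.4] open 0.0855 g 0.0 q6 -0.49
[300.0, 375.0] [0.4911, -0.3258] [[0.472, -0.335], [0.473, -0.314], [0.509, -0.316], [0.51, -0.338]]
[312.0, 314.0] [0.4975, -0.2764] [[0.478, -0.262], [0.516, -0.263], [0.517, -0.29], [0.478, -0.29]]
[300.0, 232.0] [0.4892, -0.2201] [[0.47, -0.208], [0.507, -0.208], [0.509, -0.232], [0.47, -0.233]]
```

send_rows --targets '[{"linear": [0, 2, 40], "angular": [0, 0, 0], "hand": 0}, {"linear": [0, 2, 69], "angular": [0, 0, 0], "hand": 0}, {"linear": [0, 2, 69], "angular": [0, 0, 0], "hand": 0.3}, {"linear": [0, 2, 69], "angular": [0, 0, 0], "hand": 0.7}, {"linear": [0, 2, 69], "angular": [0, 0, 0], "hand": 0.7}, {"linear": [0, 2, 69], "angular": [0, 0, 0], "hand": 0.7}, {"linear": [0, 2, 69], "angular": [0, 0, 0], "hand": 0.7}, {"linear": [0, 2, 69], "angular": [0, 0, 0], "hand": 0.7}]'

```text
t: 15.15
eef_pos: [0.4869, -0.2231, 0.0098]
tcp_rot: [0.004, 0.707, 0.707, 0.001]
contact_force: [10.1, 8.2, 18.9]
opening: 0.0457
grasp_force: 58.3
```

send_rows --targets '[{"linear": [0, 0, -30], "angular": [0, 0, 0], "hand": 0.7}, {"linear": [0, 0, -74], "angular": [0, 0, 0], "hand": 0.7}, {"linear": [0, 0, -114], "angular": [0, 0, 0], "hand": 0.7}, {"linear": [0, 0, -114], "angular": [0, 0, 0], "hand": 0.7}]'

```text
t: 15.65
eef_pos: [0.4853, -0.2232, 0.125]
tcp_rot: [0.004, 0.707, 0.707, 0.001]
contact_force: [0.4, -0.3, -1.3]
opening: 0.0454
grasp_force: 61.9
```

```bash
python3 - <<'E'
from h import *
st(); c=cap("wrist","w7")
im=cv2.imread("pics/w7.png");cv2.imwrite("pics/w7z.png",cv2.resize(im[220:370,180:380],None,fx=3.5,fy=3.5,interpolation=cv2.INTER_CUBIC))
E
```

```text
t 15.65 p [ 0.4853 -0.2232  0.125 ] F [ 0.4 -0.3 -1.3] open 0.0454 g 61.9 q6 -0.49
```

View pics/w7z.png

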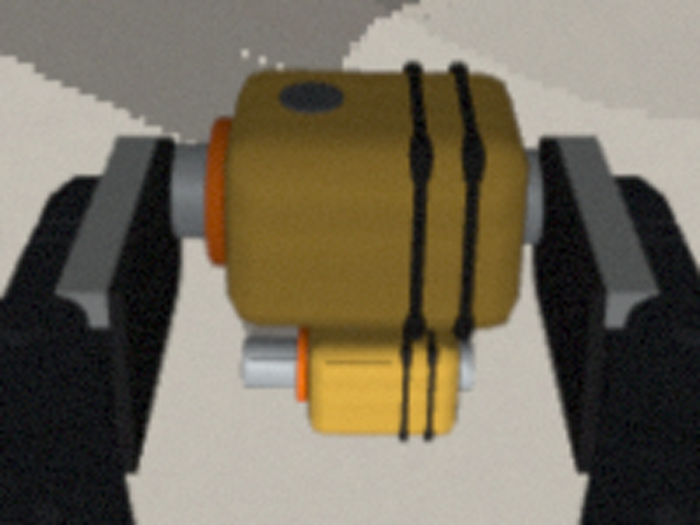

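```bash
python3 - <<'E'
from h import *
c=cap("wrist");s=sense();R0=rot();st()
print(np.round(R0.as_matrix(),3).tolist())
for a in (0,-4,-8,-12,-16):
    r=[round(proj(c,s["eef_pos"]+R0.apply(np.array([x,0,a+z])*.001))[1],1) for x,z in [(13,13),(13,-13),(-13,-13),(0,0)]]
    print(a,r)
E
```

```text
t 15.75 p [ 0.4835 -0.2223  0.1218] F [-0.2 -0.3 -1.5] open 0.0455 g 61.9 q6 -0.49
[[-0.0, 1.0, 0.002], [1.0, 0.0, -0.001], [-0.001, 0.002, -1.0]]
0 [np.float64(232.6), np.float64(257.0), np.float64(310.5), np.float64(269.8)]
-4 [np.float64(235.9), np.float64(261.5), np.float64(316.0), np.float64(274.1)]
-8 [np.float64(239.4), np.float64(266.2), np.float64(321.8), np.float64(278.6)]
-12 [np.float64(242.9), np.float64(271.2), np.float64(327.9), np.float64(283.4)]
-16 [np.float64(246.7), np.float64(276.4), np.float64(334.3), np.float64(288.3)]
```

send_rows --targets '[{"linear": [40, -23, -80], "angular": [0, 0, -1.63], "hand": 0.7}, {"linear": [80, -23, -80], "angular": [0, 0, -1.63], "hand": 0.7}, {"linear": [190, -23, -80], "angular": [0, 0, -1.63], "hand": 0.7}, {"linear": [190, -23, -80], "angular": [0, 0, -1.63], "hand": 0.7}, {"linear": [190, -23, -80], "angular": [0, 0, -1.63], "hand": 0.7}, {"linear": [190, -23, -80], "angular": [0, 0, -1.63], "hand": 0.7}, {"linear": [190, -23, -80], "angular": [0, 0, -1.63], "hand": 0.7}, {"linear": [190, -23, -80], "angular": [0, 0, -1.63], "hand": 0.7}, {"linear": [190, -23, -80], "angular": [0, 0, -1.63], "hand": 0.7}, {"linear": [190, -23, -80], "angular": [0, 0, -1.63], "hand": 0.7}, {"linear": [190, -23, -80], "angular": [0, 0, -1.63], "hand": 0.7}, {"linear": [190, -23, -80], "angular": [0, 0, -1.63], "hand": 0.7}]'

```text
t: 17.25
eef_pos: [0.4599, -0.0321, 0.2001]
tcp_rot: [-0.0, -0.029, 1.0, 0.0]
contact_force: [0.3, -0.3, -1.1]
opening: 0.0456
grasp_force: 62.4
```

```bash
python3 - <<'E'
from h import *
st(); c=cap("wrist","w8");np.savez("w8.npz",K=c["K"],R=c["R"],t=c["t"],dist=c["dist"])
print(np.round(rot().as_matrix(),3).tolist())
E
```

```text
t 17.25 p [ 0.4599 -0.0321  0.2001] F [ 0.3 -0.3 -1.1] open 0.0456 g 62.4 q6 -1.76
[[-0.998, -0.058, -0.0], [-0.058, 0.998, 0.0], [0.0, 0.0, -1.0]]
```

View pics/w8.png

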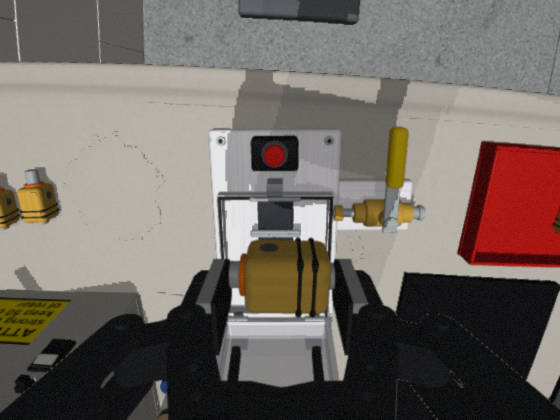

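send_rows --targets '[{"linear": [-40, 0, -10], "angular": [0, 0, 0], "hand": 0.7}, {"linear": [-80, 0, -10], "angular": [0, 0, 0], "hand": 0.7}, {"linear": [-80, 0, -10], "angular": [0, 0, 0], "hand": 0.7}, {"linear": [-80, 0, -10], "angular": [0, 0, 0], "hand": 0.7}]'

```text
t: 17.8
eef_pos: [0.5392, -0.0274, 0.2098]
tcp_rot: [-0.001, -0.029, 1.0, 0.0]
contact_force: [0.8, 0.3, -1.4]
opening: 0.0451
grasp_force: 62.4
```

```bash
python3 - <<'E'
from h import *
st(); c=cap("wrist","w9")
im=cv2.imread("pics/w9.png");cv2.imwrite("pics/w9z.png",cv2.resize(im[60:280,190:370],None,fx=2.7,fy=2.7,interpolation=cv2.INTER_CUBIC))
g=cv2.cvtColor(im,cv2.COLOR_BGR2GRAY)
for col in (268,276,284): print(col,g[90:262,col].tolist())
np.savez("w9.npz",K=c["K"],R=c["R"],t=c["t"],dist=c["dist"])
E
```

```text
t 17.8 p [ 0.5392 -0.0274  0.2098] F [ 0.8  0.3 -1.4] open 0.0451 g 62.4 q6 -1.74
268 [148, 139, 121, 116, 117, 128, 111, 100, 98, 99, 99, 101, 102, 113, 161, 164, 137, 128, 82, 113, 130, 129, 106, 75, 52, 46, 41, 45, 41, 41, 41, 36, 37, 38, 38, 34, 33, 34, 35, 41, 40, 31, 36, 39, 36, 38, 37, 37, 39, 37, 35, 40, 38, 40, 39, 74, 103, 116, 115, 106, 112, 115, 101, 72, 42, 31, 36, 34, 39, 33, 37, 33, 37, 30, 37, 35, 31, 38, 36, 32, 31, 33, 33, 34, 36, 38, 33, 33, 38, 34, 33, 37, 36, 63, 95, 119, 111, 106, 116, 113, 100, 67, 36, 31, 33, 37, 53, 62, 63, 65, 67, 65, 61, 66, 66, 63, 62, 63, 59, 64, 61, 60, 60, 60, 60, 56, 58, 59, 58, 103, 152, 187, 184, 182, 227, 239, 239, 240, 238, 239, 239, 239, 237, 205, 161, 128, 106, 96, 96, 86, 76, 69, 65, 54, 40, 38, 39, 35, 38, 43, 39, 51, 69, 69, 75, 71, 76, 74, 79, 82, 83, 86]
276 [127, 120, 109, 105, 106, 115, 100, 87, 91, 90, 89, 91, 91, 103, 154, 158, 134, 136, 80, 104, 113, 116, 99, 67, 44, 38, 43, 43, 36, 39, 38, 36, 43, 42, 39, 38, 40, 37, 39, 35, 36, 42, 41, 37, 32, 35, 38, 38, 37, 36, 35, 34, 38, 37, 45, 77, 103, 116, 112, 103, 113, 115, 1
[... 507 characters left out ...]
 159, 162, 159, 158, 161, 160, 158, 156, 134, 133, 80, 105, 113, 114, 97, 72, 47, 43, 44, 37, 41, 43, 41, 43, 42, 42, 37, 36, 39, 43, 40, 36, 41, 41, 34, 37, 35, 34, 35, 31, 40, 38, 40, 38, 36, 38, 42, 76, 106, 118, 118, 105, 115, 116, 104, 74, 39, 38, 38, 37, 34, 36, 30, 38, 35, 35, 37, 37, 34, 34, 34, 35, 35, 36, 37, 34, 35, 33, 33, 33, 29, 32, 34, 32, 35, 67, 98, 120, 114, 108, 116, 116, 118, 87, 44, 37, 34, 33, 32, 34, 36, 31, 34, 26, 30, 36, 51, 59, 58, 62, 62, 63, 59, 61, 62, 58, 60, 56, 56, 43, 45, 102, 152, 191, 189, 204, 229, 236, 238, 237, 238, 238, 237, 238, 237, 235, 192, 128, 100, 98, 99, 95, 84, 66, 72, 71, 72, 74, 73, 71, 72, 70, 72, 72, 73, 73, 72, 73, 72, 76, 78, 80, 84, 85]
```

View pics/w9z.png

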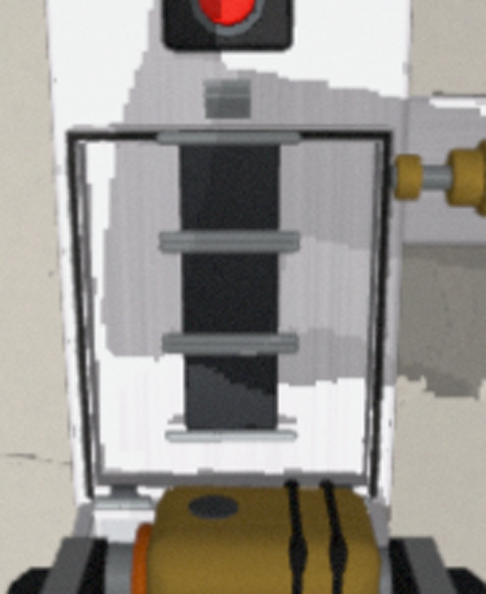

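```bash
python3 - <<'E'
from h import *
d=np.load("w9.npz");c={k:d[k] for k in d}
P=[ray(c,(275.5,r),.0265) for r in (111,149.2,187,222.3)];print(P,[np.linalg.norm(P[i+1]-P[i]).round(4) for i in range(3)])
im=cv2.cvtColor(cv2.imread("pics/w9.png"),cv2.COLOR_BGR2GRAY)
for r in (130,168,205):
    x=np.where(im[r,240:310]<65)[0]+240;print(r,x[0],x[-1],ray(c,(x[0]-.5,r),.024),ray(c,(x[-1]+.5,r),.024))
    
for r in (149,187):
    x=np.where(im[r,235:315]<130)[0]+235;print("rod",r,x[0],x[-1],ray(c,(x[0]-.5,r),.027),ray(c,(x[-1]+.5,r),.027))
plan((.52,-.03,.1),np.pi/2+.058)
print(sense()["eef_pos"])
E
```

```text
[array([ 0.4781, -0.0368,  0.0265]), array([ 0.5125, -0.035 ,  0.0265]), array([ 0.5486, -0.033 ,  0.0265]), array([ 0.5845, -0.0311,  0.0265])] [np.float64(0.0344), np.float64(0.0362), np.float64(0.036)]
130 257 292 [ 0.4963 -0.0533  0.024 ] [ 0.4943 -0.0204  0.024 ]
168 258 292 [ 0.5317 -0.051   0.024 ] [ 0.5298 -0.018   0.024 ]
205 259 291 [ 0.5684 -0.0486  0.024 ] [ 0.5665 -0.0165  0.024 ]
rod 149 249 300 [ 0.5137 -0.0598  0.027 ] [ 0.5109 -0.012   0.027 ]
rod 187 250 300 [ 0.5499 -0.0577  0.027 ] [ 0.547  -0.0093  0.027 ]
lin [ 19.   -1.5 110. ] ang [ 0.0002 -0.0011  0.0008] t 17.85
[ 0.53899252 -0.02737905  0.20994317]
```

send_rows --targets '[{"linear": [8.8, -6.6, 50], "angular": [0, 0, 0], "hand": 0.7}, {"linear": [8.8, -6.6, 100], "angular": [0, 0, 0], "hand": 0.7}, {"linear": [8.8, -6.6, 130], "angular": [0, 0, 0], "hand": 0.7}, {"linear": [8.8, -6.6, 130], "angular": [0, 0, 0], "hand": 0.7}, {"linear": [8.8, -6.6, 130], "angular": [0, 0, 0], "hand": 0.7}]'

```text
t: 18.48
eef_pos: [0.5319, -0.0346, 0.0814]
tcp_rot: [0.001, -0.029, 1.0, -0.0]
contact_force: [1.0, 0.8, -1.0]
opening: 0.0454
grasp_force: 62.4
```

```bash
python3 - <<'E'
from h import *
st(); c=cap("wrist","w10"); plan((.5306,-.0345,.034),np.pi/2+.058)
for b in bodies(c,.097): print(*b)
E
```

```text
t 18.48 p [ 0.5319 -0.0346  0.0814] F [ 1.   0.8 -1. ] open 0.0454 g 62.4 q6 -1.75
lin [ 1.7  0.3 47.7] ang [-0.0004  0.0019  0.0011] t 18.52
[284.0, 285.0] [0.529, -0.0342] [[0.542, -0.053], [0.516, -0.053], [0.516, -0.016], [0.542, -0.015]]
[391.0, 161.0] [0.4748, 0.0019] [[0.471, -0.001], [0.47, 0.004], [0.479, 0.005], [0.479, -0.0]]
[506.0, 162.0] [0.4722, 0.0463] [[0.467, 0.042], [0.466, 0.048], [0.478, 0.051], [0.478, 0.045]]
[446.0, 162.0] [0.4737, 0.0226] [[0.466, 0.01], [0.465, 0.032], [0.481, 0.036], [0.482, 0.013]]
[509.0, 53.0] [0.4341, 0.0387] [[0.452, 0.034], [0.416, 0.032], [0.416, 0.043], [0.452, 0.046]]
```

send_rows --targets '[{"linear": [1.2, 0, 25], "angular": [0, 0, 0], "hand": 0.7}, {"linear": [1.2, 0, 38], "angular": [0, 0, 0], "hand": 0.7}, {"linear": [1.2, 0, 43], "angular": [0, 0, 0], "hand": 0.7}, {"linear": [1.2, 0, 46], "angular": [0, 0, 0], "hand": 0.7}, {"linear": [1.2, 0, 46], "angular": [0, 0, 0], "hand": 0.7}]'

```text
t: 19.15
eef_pos: [0.5306, -0.0346, 0.0345]
tcp_rot: [0.0, -0.03, 1.0, -0.0]
contact_force: [0.5, 0.2, -0.7]
opening: 0.0454
grasp_force: 62.4
```

send_rows --targets '[{"linear": [0, 0, 2], "angular": [0, 0, 0], "hand": 0.7}, {"linear": [0, 0, 4], "angular": [0, 0, 0], "hand": 0.7}, {"linear": [0, 0, 4], "angular": [0, 0, 0], "hand": 0.7}]'

```text
t: 19.52
eef_pos: [0.5308, -0.0345, 0.0333]
tcp_rot: [0.001, -0.03, 1.0, -0.0]
contact_force: [-15.1, 2.3, 64.9]
opening: 0.0451
grasp_force: 70.2
```

send_rows --targets '[{"linear": [0, 0, -3.5], "angular": [0, 0, 0], "hand": 0.7}, {"linear": [0, 0, -3], "angular": [0, 0, 0], "hand": 0.26}, {"linear": [0, 0, -3], "angular": [0, 0, 0], "hand": 0.26}, {"linear": [0, 0, -3], "angular": [0, 0, 0], "hand": 0.26}, {"linear": [0, 0, -25], "angular": [0, 0, 0], "hand": 0.26}, {"linear": [0, 0, -80], "angular": [0, 0, 0], "hand": 0.26}, {"linear": [0, 0, -140], "angular": [0, 0, 0], "hand": 0}, {"linear": [0, 0, -170], "angular": [0, 0, 0], "hand": 0}, {"linear": [0, 0, -170], "angular": [0, 0, 0], "hand": 0}]'

```text
t: 20.65
eef_pos: [0.5317, -0.0348, 0.2025]
tcp_rot: [0.002, -0.03, 1.0, -0.0]
contact_force: [-0.2, 0.4, -0.4]
opening: 0.0854
grasp_force: 0.0
```

```bash
python3 - <<'E'
from h import *
st(); c=cap("wrist","w11")
for b in bodies(c,.05): print(*b)
im=cv2.imread("pics/w11.png");cv2.imwrite("pics/w11z.png",cv2.resize(im[60:280,150:410],None,fx=2.7,fy=2.7,interpolation=cv2.INTER_CUBIC))
E
```

```text
t 20.65 p [ 0.5317 -0.0348  0.2025] F [-0.2  0.4 -0.4] open 0.0854 g 0.0 q6 -1.75
[290.0, 182.0] [0.5285, -0.0282] [[0.517, -0.046], [0.515, -0.012], [0.54, -0.01], [0.542, -0.045]]
[421.0, 135.0] [0.4815, 0.0784] [[0.492, 0.073], [0.472, 0.071], [0.471, 0.084], [0.491, 0.086]]
[382.0, 134.0] [0.4826, 0.0458] [[0.473, 0.031], [0.471, 0.057], [0.492, 0.06], [0.494, 0.034]]
[25.0, 129.0] [0.4946, -0.2593] [[0.479, -0.272], [0.475, -0.247], [0.51, -0.246], [0.514, -0.272]]
[413.0, 64.0] [0.4262, 0.063] [[0.452, 0.057], [0.401, 0.054], [0.4, 0.069], [0.452, 0.072]]
```

View pics/w11z.png

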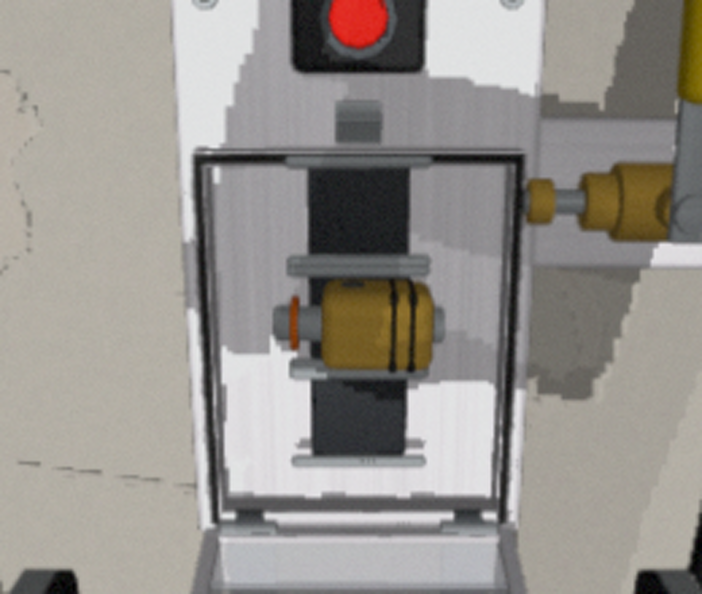

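```bash
python3 - <<'E'
from h import *
plan((.4915,-.277,.08),.08)
E
```

```text
lin [  53.7 -239.6  120.9] ang [1.10e-03 1.60e-03 1.55e+00] t 20.7
```

send_rows --targets '[{"linear": [54, -240, 0], "angular": [0, 0, 1.55], "hand": 0}, {"linear": [54, -240, 0], "angular": [0, 0, 1.55], "hand": 0}, {"linear": [54, -240, 0], "angular": [0, 0, 1.55], "hand": 0}, {"linear": [54, -240, 60], "angular": [0, 0, 1.55], "hand": 0}, {"linear": [54, -240, 121], "angular": [0, 0, 1.55], "hand": 0}, {"linear": [54, -240, 121], "angular": [0, 0, 1.55], "hand": 0}, {"linear": [54, -240, 121], "angular": [0, 0, 1.55], "hand": 0}, {"linear": [54, -240, 121], "angular": [0, 0, 1.55], "hand": 0}, {"linear": [54, -240, 121], "angular": [0, 0, 1.55], "hand": 0}, {"linear": [54, -240, 121], "angular": [0, 0, 1.55], "hand": 0}, {"linear": [54, -240, 121], "angular": [0, 0, 1.55], "hand": 0}]'

```text
t: 22.08
eef_pos: [0.4901, -0.2771, 0.0784]
tcp_rot: [-0.001, 0.678, 0.735, -0.0]
contact_force: [-1.1, -0.3, 0.8]
opening: 0.0854
grasp_force: 0.0
```

```bash
python3 - <<'E'
from h import *
st(); c=cap("wrist","w12")
for b in bodies(c): print(*b)
E
```

```text
t 22.07 p [ 0.4901 -0.2771  0.0784] F [-1.1 -0.3  0.8] open 0.0854 g 0.0 q6 -0.65
[302.0, 297.0] [0.5068, -0.3232] [[0.488, -0.336], [0.488, -0.31], [0.525, -0.31], [0.527, -0.337]]
[294.0, 230.0] [0.4978, -0.2773] [[0.478, -0.267], [0.515, -0.264], [0.518, -0.288], [0.48, -0.291]]
```

send_rows --targets '[{"linear": [-0.5, 1, 40], "angular": [0, 0, 0], "hand": 0}, {"linear": [-0.5, 1, 72], "angular": [0, 0, 0], "hand": 0}, {"linear": [-0.5, 1, 72], "angular": [0, 0, 0], "hand": 0.3}, {"linear": [-0.5, 1, 72], "angular": [0, 0, 0], "hand": 0.7}, {"linear": [-0.5, 1, 72], "angular": [0, 0, 0], "hand": 0.7}, {"linear": [-0.5, 1, 72], "angular": [0, 0, 0], "hand": 0.7}, {"linear": [-0.5, 1, 72], "angular": [0, 0, 0], "hand": 0.7}, {"linear": [-0.5, 1, 72], "angular": [0, 0, 0], "hand": 0.7}]'

```text
t: 23.12
eef_pos: [0.4939, -0.2788, 0.0097]
tcp_rot: [0.002, 0.678, 0.735, 0.001]
contact_force: [5.6, 3.7, 7.5]
opening: 0.0456
grasp_force: 60.2
```

send_rows --targets '[{"linear": [0, 0, -40], "angular": [0, 0, 0], "hand": 0.7}, {"linear": [0, 0, -100], "angular": [0, 0, -0.1], "hand": 0.7}, {"linear": [60, 5, -150], "angular": [0, 0, -1.549], "hand": 0.7}, {"linear": [120, 10, -150], "angular": [0, 0, -1.549], "hand": 0.7}, {"linear": [180, 15, -150], "angular": [0, 0, -1.549], "hand": 0.7}, {"linear": [241, 20, -150], "angular": [0, 0, -1.549], "hand": 0.7}, {"linear": [241, 20, -150], "angular": [0, 0, -1.549], "hand": 0.7}, {"linear": [241, 20, -150], "angular": [0, 0, -1.549], "hand": 0.7}, {"linear": [241, 20, -120], "angular": [0, 0, -1.549], "hand": 0.7}, {"linear": [241, 20, -90], "angular": [0, 0, -1.549], "hand": 0.7}, {"linear": [241, 20, -72], "angular": [0, 0, -1.549], "hand": 0.7}, {"linear": [241, 20, -72], "angular": [0, 0, -1.549], "hand": 0.7}]'

```text
t: 24.62
eef_pos: [0.4921, -0.0359, 0.0796]
tcp_rot: [-0.0, -0.029, 1.0, 0.0]
contact_force: [0.2, 0.1, -0.5]
opening: 0.0454
grasp_force: 62.3
```

```bash
python3 - <<'E'
from h import *
st(); c=cap("wrist","w13"); plan((.4947,-.0366,.0345),np.pi/2+.058)
for b in bodies(c,sense()["eef_pos"][2]+.0165)[:2]: print(*b)
E
```

```text
t 24.62 p [ 0.4921 -0.0359  0.0796] F [ 0.2  0.1 -0.5] open 0.0454 g 62.3 q6 -1.76
lin [-2.  -0.7 45.7] ang [-0.0001  0.0007  0.    ] t 24.68
[284.0, 290.0] [0.491, -0.0354] [[0.508, -0.054], [0.476, -0.054], [0.474, -0.019], [0.505, -0.015]]
[384.0, 230.0] [0.4616, 0.0013] [[0.457, -0.002], [0.457, 0.003], [0.466, 0.005], [0.466, -0.001]]
```

send_rows --targets '[{"linear": [-2.3, -0.7, 25], "angular": [0, 0, 0], "hand": 0.7}, {"linear": [-2.3, -0.7, 38], "angular": [0, 0, 0], "hand": 0.7}, {"linear": [-2.3, -0.7, 43], "angular": [0, 0, 0], "hand": 0.7}, {"linear": [-2.3, -0.7, 45.5], "angular": [0, 0, 0], "hand": 0.7}, {"linear": [-2.3, -0.7, 46.5], "angular": [0, 0, 0], "hand": 0.7}, {"linear": [-2.3, -0.7, 46.5], "angular": [0, 0, 0], "hand": 0.7}]'

```text
t: 25.42
eef_pos: [0.4949, -0.0365, 0.0337]
tcp_rot: [0.0, -0.029, 1.0, -0.0]
contact_force: [-3.3, 0.3, 11.3]
opening: 0.0453
grasp_force: 63.8
```

Seated at the same height as the first. Release, retract and head for #4.

send_rows --targets '[{"linear": [0, 0, -0.5], "angular": [0, 0, 0], "hand": 0.26}, {"linear": [0, 0, -0.5], "angular": [0, 0, 0], "hand": 0.26}, {"linear": [0, 0, -0.5], "angular": [0, 0, 0], "hand": 0.26}, {"linear": [0, 0, -25], "angular": [0, 0, 0], "hand": 0.26}, {"linear": [0, 0, -80], "angular": [0, 0, 0], "hand": 0.26}, {"linear": [-36, 0, -140], "angular": [0, 0, 0], "hand": 0}, {"linear": [-36, 0, -170], "angular": [0, 0, 0], "hand": 0}, {"linear": [-36, 0, -170], "angular": [0, 0, 0], "hand": 0}]'

```text
t: 26.42
eef_pos: [0.5325, -0.0346, 0.2054]
tcp_rot: [0.003, -0.029, 1.0, -0.0]
contact_force: [-0.5, 0.4, -0.8]
opening: 0.0852
grasp_force: 0.0
```

```bash
python3 - <<'E'
from h import *
st(); c=cap("wrist","w14")
for b in bodies(c,.05)[:4]: print(*b)
im=cv2.imread("pics/w14.png");cv2.imwrite("pics/w14z.png",cv2.resize(im[60:280,150:410],None,fx=2.7,fy=2.7,interpolation=cv2.INTER_CUBIC))
plan((.5,-.324,.08),0.0)
E
```

```text
t 26.43 p [ 0.5325 -0.0346  0.2054] F [-0.5  0.4 -0.8] open 0.0852 g 0.0 q6 -1.75
[290.0, 180.0] [0.5285, -0.0286] [[0.542, -0.045], [0.517, -0.046], [0.515, -0.013], [0.54, -0.011]]
[290.0, 140.0] [0.4944, -0.0304] [[0.483, -0.048], [0.481, -0.015], [0.505, -0.013], [0.507, -0.046]]
[420.0, 134.0] [0.4814, 0.0783] [[0.492, 0.074], [0.472, 0.07], [0.47, 0.083], [0.491, 0.087]]
[382.0, 132.0] [0.4824, 0.0457] [[0.473, 0.031], [0.471, 0.057], [0.492, 0.06], [0.494, 0.034]]
lin [  48.2 -287.2  123.6] ang [-1.9000e-03  1.4000e-03 -1.5125e+00] t 26.48
```

View pics/w14z.png

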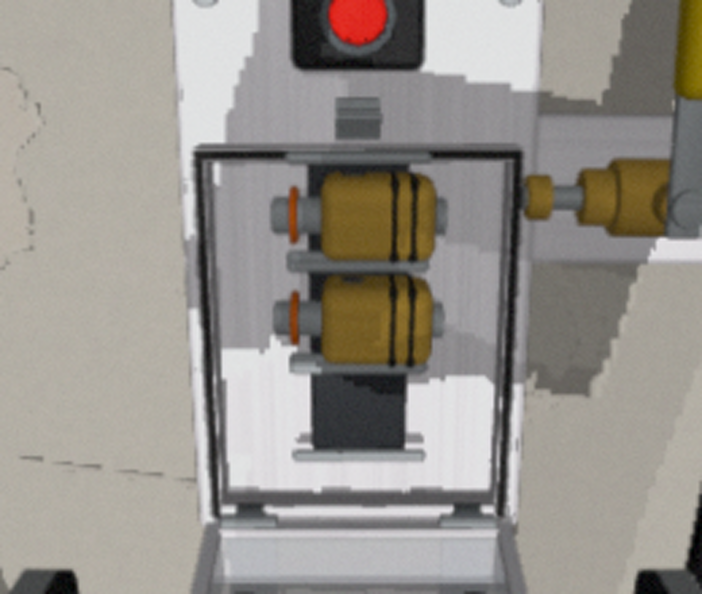

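send_rows --targets '[{"linear": [48, -287, 0], "angular": [0, 0, 1.629], "hand": 0}, {"linear": [48, -287, 0], "angular": [0, 0, 1.629], "hand": 0}, {"linear": [48, -287, 0], "angular": [0, 0, 1.629], "hand": 0}, {"linear": [48, -287, 60], "angular": [0, 0, 1.629], "hand": 0}, {"linear": [48, -287, 123], "angular": [0, 0, 1.629], "hand": 0}, {"linear": [48, -287, 123], "angular": [0, 0, 1.629], "hand": 0}, {"linear": [48, -287, 123], "angular": [0, 0, 1.629], "hand": 0}, {"linear": [48, -287, 123], "angular": [0, 0, 1.629], "hand": 0}, {"linear": [48, -287, 123], "angular": [0, 0, 1.629], "hand": 0}, {"linear": [48, -287, 123], "angular": [0, 0, 1.629], "hand": 0}, {"linear": [48, -287, 123], "angular": [0, 0, 1.629], "hand": 0}, {"linear": [48, -287, 123], "angular": [0, 0, 1.629], "hand": 0}]'

```text
t: 27.98
eef_pos: [0.4992, -0.3236, 0.0795]
tcp_rot: [-0.0, 0.706, 0.708, -0.0]
contact_force: [0.6, 0.1, 0.4]
opening: 0.0855
grasp_force: 0.0
```

```bash
python3 - <<'E'
from h import *
st(); c=cap("wrist","w15")
for b in bodies(c): print(*b)
hsv=cv2.cvtColor(c["img"],cv2.COLOR_RGB2HSV);m=cv2.inRange(hsv,(3,190,120),(11,255,255))
N,l,s,ce=cv2.connectedComponentsWithStats(m)
for i in range(1,N):
    if s[i,4]>15:print(ce[i],s[i],ray(c,ce[i],.015))
E
```

```text
t 27.98 p [ 0.4992 -0.3236  0.0795] F [0.6 0.1 0.4] open 0.0855 g 0.0 q6 -0.63
[294.0, 228.0] [0.5068, -0.3235] [[0.488, -0.312], [0.524, -0.31], [0.527, -0.335], [0.488, -0.337]]
```

```bash
python3 - <<'E'
from h import *
c=cap("top")
for p in [(362,213),(395,212),(428,211)]: print(ray(c,p,0))
im=cv2.imread("pics/w15.png");cv2.imwrite("pics/w15z.png",im)
w=cap("wrist")
g=cv2.cvtColor(w["img"],cv2.COLOR_RGB2GRAY);print(g[222,330:560:4].tolist())
print([ray(w,(u,222),z)[:2].tolist() for u in (400,440,480) for z in (0,.1)])
E
```

```text
[ 0.6108 -0.2031  0.    ]
[ 0.617  -0.3317  0.    ]
[ 0.6234 -0.4625  0.    ]
[100, 96, 96, 99, 96, 109, 154, 139, 139, 138, 95, 95, 140, 156, 156, 156, 156, 158, 157, 155, 136, 96, 97, 95, 98, 159, 165, 169, 168, 167, 67, 67, 62, 28, 74, 74, 74, 74, 44, 73, 73, 74, 42, 25, 71, 69, 72, 49, 66, 25, 61, 40, 73, 75, 69, 5, 38, 65]
[[0.5797, -0.3297], [0.5437, -0.2916], [0.6077, -0.3297], [0.5591, -0.2916], [0.6364, -0.3298], [0.575, -0.2917]]
```

View pics/w15z.png

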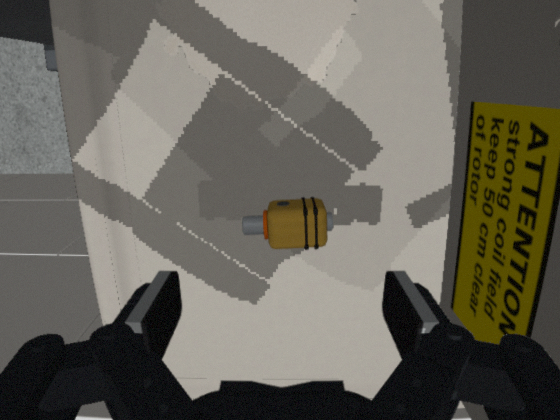

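send_rows --targets '[{"linear": [-1, 1.5, 40], "angular": [0, 0, -0.04], "hand": 0}, {"linear": [-1, 1.5, 72], "angular": [0, 0, -0.04], "hand": 0}, {"linear": [-1, 1.5, 72], "angular": [0, 0, -0.04], "hand": 0.3}, {"linear": [-1, 1.5, 72], "angular": [0, 0, -0.04], "hand": 0.7}, {"linear": [-1, 1.5, 72], "angular": [0, 0, -0.04], "hand": 0.7}, {"linear": [-1, 1.5, 72], "angular": [0, 0, -0.04], "hand": 0.7}, {"linear": [-1, 1.5, 72], "angular": [0, 0, -0.04], "hand": 0.7}, {"linear": [-1, 1.5, 72], "angular": [0, 0, -0.04], "hand": 0.7}]'

```text
t: 29.12
eef_pos: [0.5031, -0.3259, 0.0104]
tcp_rot: [0.003, 0.693, 0.721, 0.001]
contact_force: [4.8, 2.1, 7.4]
opening: 0.0454
grasp_force: 60.2
```

send_rows --targets '[{"linear": [0, 0, -40], "angular": [0, 0, 0], "hand": 0.7}, {"linear": [0, 0, -100], "angular": [0, 0, -0.1], "hand": 0.7}, {"linear": [60, 0, -150], "angular": [0, 0, -1.589], "hand": 0.7}, {"linear": [120, 0, -150], "angular": [0, 0, -1.589], "hand": 0.7}, {"linear": [180, 15, -150], "angular": [0, 0, -1.589], "hand": 0.7}, {"linear": [230, 40, -150], "angular": [0, 0, -1.589], "hand": 0.7}, {"linear": [280, 65, -150], "angular": [0, 0, -1.589], "hand": 0.7}, {"linear": [291, 75, -150], "angular": [0, 0, -1.589], "hand": 0.7}, {"linear": [291, 75, -150], "angular": [0, 0, -1.589], "hand": 0.7}, {"linear": [291, 75, -150], "angular": [0, 0, -1.589], "hand": 0.7}, {"linear": [291, 75, -110], "angular": [0, 0, -1.589], "hand": 0.7}, {"linear": [291, 75, -90], "angular": [0, 0, -1.589], "hand": 0.7}]'

```text
t: 30.62
eef_pos: [0.5642, -0.0309, 0.0981]
tcp_rot: [0.001, -0.029, 1.0, -0.0]
contact_force: [-0.2, 0.2, -0.7]
opening: 0.045
grasp_force: 62.0
```

```bash
python3 - <<'E'
from h import *
st(); c=cap("wrist","w16"); plan((.5665,-.0324,.0345),np.pi/2+.058)
for b in bodies(c,sense()["eef_pos"][2]+.0165)[:2]: print(*b)
E
```

```text
t 30.62 p [ 0.5642 -0.0309  0.0981] F [-0.2  0.2 -0.7] open 0.045 g 62.0 q6 -1.74
lin [-3.3 -1.7 61.7] ang [ 0.0002 -0.0013  0.0003] t 30.68
[284.0, 285.0] [0.5621, -0.0305] [[0.55, -0.049], [0.548, -0.013], [0.574, -0.01], [0.577, -0.049]]
[290.0, 172.0] [0.5138, -0.031] [[0.523, -0.042], [0.505, -0.043], [0.504, -0.02], [0.522, -0.018]]
```

send_rows --targets '[{"linear": [-2.8, -1.6, 20], "angular": [0, 0, 0], "hand": 0.7}, {"linear": [-2.8, -1.6, 38], "angular": [0, 0, 0], "hand": 0.7}, {"linear": [-2.8, -1.6, 52], "angular": [0, 0, 0], "hand": 0.7}, {"linear": [-2.8, -1.6, 58], "angular": [0, 0, 0], "hand": 0.7}, {"linear": [-2.8, -1.6, 60], "angular": [0, 0, 0], "hand": 0.7}, {"linear": [-2.8, -1.6, 60], "angular": [0, 0, 0], "hand": 0.7}]'

```text
t: 31.42
eef_pos: [0.5673, -0.0324, 0.038]
tcp_rot: [0.0, -0.029, 1.0, -0.0]
contact_force: [0.3, -0.7, -2.0]
opening: 0.0452
grasp_force: 62.0
```

send_rows --targets '[{"linear": [0.7, 0, 2], "angular": [0, 0, 0], "hand": 0.7}, {"linear": [0.7, 0, 4], "angular": [0, 0, 0], "hand": 0.7}, {"linear": [0.7, 0, 4], "angular": [0, 0, 0], "hand": 0.7}]'

```text
t: 31.8
eef_pos: [0.5665, -0.0324, 0.0343]
tcp_rot: [0.0, -0.029, 1.0, -0.0]
contact_force: [-1.6, 0.2, 11.1]
opening: 0.0453
grasp_force: 63.6
```

send_rows --targets '[{"linear": [0, 0, -0.5], "angular": [0, 0, 0], "hand": 0.26}, {"linear": [0, 0, -0.5], "angular": [0, 0, 0], "hand": 0.26}, {"linear": [0, 0, -0.5], "angular": [0, 0, 0], "hand": 0.26}, {"linear": [0, 0, -25], "angular": [0, 0, 0], "hand": 0.26}, {"linear": [0, 0, -80], "angular": [0, 0, 0], "hand": 0.26}, {"linear": [36, 0, -140], "angular": [0, 0, 0], "hand": 0.5}, {"linear": [36, 0, -190], "angular": [0, 0, 0], "hand": 1}, {"linear": [36, 0, -190], "angular": [0, 0, 0], "hand": 1}, {"linear": [36, 0, -190], "angular": [0, 0, 0], "hand": 1}]'

```text
t: 32.92
eef_pos: [0.5303, -0.0345, 0.2237]
tcp_rot: [0.0, -0.029, 1.0, -0.0]
contact_force: [0.7, 0.2, -0.2]
opening: -0.0001
grasp_force: 0.0
```

```bash
python3 - <<'E'
from h import *
st(); c=cap("wrist","w17");t=cap("top","t17")
for b in bodies(c,.05): print(*b)
print("top")
for b in bodies(t,.026): print(b[:2])
im=cv2.imread("pics/w17.png");tp=cv2.imread("pics/t17.png")
a=cv2.resize(im[60:280,170:400],None,fx=2,fy=2,interpolation=cv2.INTER_CUBIC);b=cv2.resize(tp[180:280,220:420],None,fx=1.7,fy=1.7,interpolation=cv2.INTER_CUBIC)
o=np.zeros((440,800,3),np.uint8);o[:,:460]=a;o[:170,460:800]=b;cv2.imwrite("pics/w17z.png",o)
E
```

```text
t 32.92 p [ 0.5303 -0.0345  0.2237] F [ 0.7  0.2 -0.2] open -0.0001 g 0.0 q6 -1.75
[288.0, 213.0] [0.5623, -0.027] [[0.577, -0.043], [0.549, -0.045], [0.547, -0.011], [0.575, -0.009]]
[288.0, 177.0] [0.5273, -0.0288] [[0.542, -0.045], [0.515, -0.046], [0.513, -0.013], [0.54, -0.011]]
[289.0, 141.0] [0.4944, -0.0305] [[0.483, -0.048], [0.481, -0.015], [0.506, -0.013], [0.508, -0.047]]
[411.0, 135.0] [0.482, 0.0782] [[0.492, 0.072], [0.472, 0.071], [0.472, 0.084], [0.492, 0.086]]
[376.0, 134.0] [0.4829, 0.046] [[0.473, 0.032], [0.471, 0.057], [0.493, 0.06], [0.495, 0.034]]
[403.0, 68.0] [0.4264, 0.0623] [[0.452, 0.056], [0.401, 0.053], [0.401, 0.068], [0.452, 0.072]]
top
```

View pics/w17z.png

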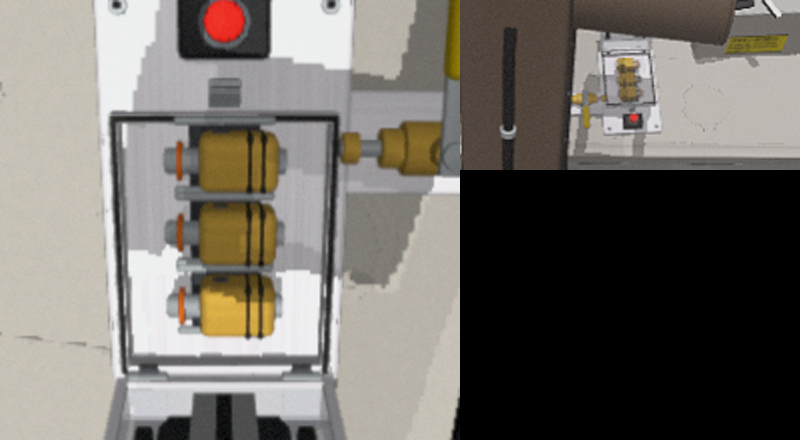

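```bash
python3 - <<'E'
from h import *
c=cap("top");s=cap("scene")
for n,p,z in [("amber",(346,170),.095),("vial",(347,187),.045)]: print(n,ray(c,p,z))
for n,p,z in [("amber",(268,133),.095),("vial",(283,144),.045)]: print(n,ray(s,p,z))
H=np.array([.598,-.0306]);yaw=.058;e=np.array([np.cos(yaw),np.sin(yaw)])
p0=sense()["eef_pos"];R0=rot()
def W(dx,z):
    q=np.r_[H+dx*e,z];print(np.round(q,3),np.round(R0.inv().apply(q-p0)*1000,0))
W(.095,.2237);W(.095,.14)
for th in range(100,-1,-10):
    t=np.radians(th);r=.112;print(th,end=" ");W(-r*np.cos(t)+.03*np.sin(t)+.011,.027+r*np.sin(t)+.03*np.cos(t))
E
```

```text
amber [ 0.744  -0.1379  0.095 ]
vial [ 0.6995 -0.145   0.045 ]
amber [ 0.7456 -0.134   0.095 ]
vial [ 0.6902 -0.1421  0.045 ]
[ 0.693 -0.025  0.224] [-163.   -0.   -2.]
[ 0.693 -0.025  0.14 ] [-163.   -0.   82.]
100 [ 0.658 -0.027  0.132] [-128.   -0.   90.]
90 [ 0.639 -0.028  0.139] [-109.   -0.   83.]
80 [ 0.619 -0.029  0.143] [-90.  -0.  80.]
70 [ 0.599 -0.031  0.143] [-69.  -0.  80.]
60 [ 0.579 -0.032  0.139] [-49.  -0.  83.]
50 [ 0.56  -0.033  0.132] [-30.  -0.  90.]
40 [ 0.543 -0.034  0.122] [-13.  -0. 100.]
30 [ 0.527 -0.035  0.109] [  2.  -0. 114.]
20 [ 0.514 -0.035  0.093] [ 15.  -0. 129.]
10 [ 0.504 -0.036  0.076] [ 26.  -0. 147.]
0 [ 0.497 -0.036  0.057] [ 32.  -0. 166.]
```

send_rows --targets '[{"linear": [-60, 0, -2], "angular": [0, 0, 0], "hand": 1}, {"linear": [-120, 0, -2], "angular": [0, 0, 0], "hand": 1}, {"linear": [-163, 0, -2], "angular": [0, 0, 0], "hand": 1}, {"linear": [-163, 0, -2], "angular": [0, 0, 0], "hand": 1}, {"linear": [-163, 0, 40], "angular": [0, 0, 0], "hand": 1}, {"linear": [-163, 0, 80], "angular": [0, 0, 0], "hand": 1}, {"linear": [-163, 0, 80], "angular": [0, 0, 0], "hand": 1}, {"linear": [-145, 0, 80], "angular": [0, 0, 0], "hand": 1}, {"linear": [-127, 0, 80], "angular": [0, 0, 0], "hand": 1}, {"linear": [-109, 0, 80], "angular": [0, 0, 0], "hand": 1}, {"linear": [-90, 0, 80], "angular": [0, 0, 0], "hand": 1}]'

```text
t: 34.5
eef_pos: [0.621, -0.0295, 0.146]
tcp_rot: [0.002, -0.029, 1.0, -0.0]
contact_force: [3.1, 1.0, 2.2]
opening: -0.0002
grasp_force: 1.4
```

send_rows --targets '[{"linear": [21, 0, 0], "angular": [0, 0, 0], "hand": 1}, {"linear": [41, 0, 3], "angular": [0, 0, 0], "hand": 1}, {"linear": [60, 0, 10], "angular": [0, 0, 0], "hand": 1}, {"linear": [77, 0, 20], "angular": [0, 0, 0], "hand": 1}, {"linear": [92, 0, 34], "angular": [0, 0, 0], "hand": 1}, {"linear": [105, 0, 49], "angular": [0, 0, 0], "hand": 1}, {"linear": [113, 0, 58], "angular": [0, 0, 0], "hand": 1}, {"linear": [118, 0, 68], "angular": [0, 0, 0], "hand": 1}, {"linear": [121, 0, 77], "angular": [0, 0, 0], "hand": 1}, {"linear": [122, 0, 84], "angular": [0, 0, 0], "hand": 1}]'

```text
t: 35.75
eef_pos: [0.4981, -0.0364, 0.0596]
tcp_rot: [-0.0, -0.029, 1.0, 0.0]
contact_force: [-2.2, 0.1, 2.0]
opening: 0.0001
grasp_force: 1.2
```

send_rows --targets '[{"linear": [4, 0, 2], "angular": [0, 0, 0], "hand": 1}, {"linear": [4, 0, 3], "angular": [0, 0, 0], "hand": 1}, {"linear": [4, 0, 3.5], "angular": [0, 0, 0], "hand": 1}, {"linear": [4, 0, 3.5], "angular": [0, 0, 0], "hand": 1}]'

```text
t: 36.25
eef_pos: [0.4943, -0.0366, 0.0568]
tcp_rot: [-0.0, -0.029, 1.0, -0.0]
contact_force: [-5.8, -0.6, 19.2]
opening: -0.0001
grasp_force: 9.5
```

send_rows --targets '[{"linear": [0, 0, -15], "angular": [0, 0, 0], "hand": 1}, {"linear": [0, 0, -15], "angular": [0, 0, 0], "hand": 1}, {"linear": [0, 0, -15], "angular": [0, 0, 0], "hand": 1}]'

```text
t: 36.62
eef_pos: [0.4947, -0.0366, 0.0713]
tcp_rot: [0.0, -0.029, 1.0, -0.0]
contact_force: [0.3, -0.2, -0.2]
opening: -0.0
grasp_force: 0.0
```

```bash
python3 - <<'E'
from h import *
st();plan((.4589,.0038,.3371),np.pi/2)
E
```

```text
t 36.62 p [ 0.4947 -0.0366  0.0713] F [ 0.3 -0.2 -0.2] open -0.0 g 0.0 q6 -1.76
lin [  33.2   42.4 -265.8] ang [-0.0001  0.0005  0.0582] t 36.62
```

send_rows --targets '[{"linear": [33, 42, -266], "angular": [0, 0, 0.058], "hand": 1}, {"linear": [33, 42, -266], "angular": [0, 0, 0.058], "hand": 1}, {"linear": [33, 42, -266], "angular": [0, 0, 0.058], "hand": 1}, {"linear": [33, 42, -266], "angular": [0, 0, 0.058], "hand": 1}, {"linear": [33, 42, -266], "angular": [0, 0, 0.058], "hand": 1}, {"linear": [33, 42, -266], "angular": [0, 0, 0.058], "hand": 1}, {"linear": [33, 42, -266], "angular": [0, 0, 0.058], "hand": 1}]'

```text
t: 37.5
eef_pos: [0.4587, 0.0033, 0.336]
tcp_rot: [-0.001, -0.0, 1.0, 0.0]
contact_force: [0.6, -0.3, 0.4]
opening: 0.0001
grasp_force: 0.0
```

```bash
python3 - <<'E'
from h import *
st(); c=cap("wrist","w18")
a=cv2.cvtColor(cv2.imread("pics/w1.png"),cv2.COLOR_BGR2GRAY).astype(int);b=cv2.cvtColor(cv2.imread("pics/w18.png"),cv2.COLOR_BGR2GRAY).astype(int)
# front strip of lid edges + latch + left/right edge: align by button, then compare
def but(f):
    h=cv2.cvtColor(cv2.imread(f),cv2.COLOR_BGR2HSV)[110:160,230:265];m=cv2.inRange(h,(0,170,100),(6,255,255));return np.argwhere(m).mean(0)
print(but("pics/w1.png"),but("pics/w18.png"))
A=cv2.imread("pics/w1.png")[140:275,195:310];B=cv2.imread("pics/w18.png")
r=cv2.matchTemplate(cv2.Canny(B,50,150)[130:290,185:325],cv2.Canny(A,50,150)[15:35],cv2.TM_CCOEFF_NORMED);print("front",cv2.minMaxLoc(r))
for b in bodies(c,.05): print(*b[:2])
for b in bodies(c,.03): print(*b[:2])
hsv=cv2.cvtColor(c["img"],cv2.COLOR_RGB2HSV);m=cv2.inRange(hsv,(0,170,100),(6,255,255));N,l,s,ce=cv2.connectedComponentsWithStats(m)
i=1+np.argmax(s[1:,4]);print(s[i])
E
```

```text
t 37.5 p [0.4587 0.0033 0.336 ] F [ 0.6 -0.3  0.4] open 0.0001 g 0.0 q6 -1.63
[26.7607362  15.56441718] [27.39622642 16.03144654]
front (-0.10212521255016327, 0.5295319557189941, (0, 115), (10, 26))
[484.0, 174.0] [0.4781, 0.26]
[330.0, 133.0] [0.4286, 0.061]
[484.0, 174.0] [0.4828, 0.272]
[330.0, 133.0] [0.4309, 0.0636]
[ 400  121  113   91 7219]
```

```bash
python3 - <<'E'
from h import *
A=np.array([.4825,.0635]);yaw=.058;M=np.array([[np.cos(yaw),-np.sin(yaw)],[np.sin(yaw),np.cos(yaw)]])
p0=sense()["eef_pos"];R0=rot()
for v,d in [(0,.036),(0,.024),(15,.024),(30,.025),(45,.025),(60,.024),(75,.021),(90,.018),(93,.017)]:
    f=np.radians(v);r=.053;q=A+M@(r*np.array([-np.cos(f),np.sin(f)])+d*np.array([-np.sin(f),-np.cos(f)]));q=np.r_[q,.052]
    print(v,np.round(q,3),np.round(R0.inv().apply(q-p0)*1000,0),np.hypot(*q[:2]).round(3))
E
```

```text
0 [0.432 0.024 0.052] [ 26.  21. 284.] 0.432
0 [0.431 0.036 0.052] [ 27.  33. 284.] 0.433
15 [0.426 0.051 0.052] [ 32.  47. 284.] 0.429
30 [0.424 0.065 0.052] [ 34.  62. 284.] 0.429
45 [0.426 0.08  0.052] [ 32.  77. 284.] 0.434
60 [0.433 0.095 0.052] [ 25.  91. 284.] 0.444
75 [0.446 0.107 0.052] [ 12. 104. 284.] 0.459
90 [0.461 0.115 0.052] [ -4. 112. 284.] 0.476
93 [0.465 0.116 0.052] [ -7. 113. 284.] 0.48
```

send_rows --targets '[{"linear": [26, 21, 60], "angular": [0, 0, 0], "hand": 1}, {"linear": [26, 21, 120], "angular": [0, 0, 0], "hand": 1}, {"linear": [26, 21, 180], "angular": [0, 0, 0], "hand": 1}, {"linear": [26, 21, 240], "angular": [0, 0, 0], "hand": 1}, {"linear": [26, 21, 284], "angular": [0, 0, 0], "hand": 1}, {"linear": [26, 21, 284], "angular": [0, 0, 0], "hand": 1}, {"linear": [26, 21, 284], "angular": [0, 0, 0], "hand": 1}, {"linear": [27, 33, 284], "angular": [0, 0, 0], "hand": 1}, {"linear": [32, 47, 284], "angular": [0, 0, 0], "hand": 1}, {"linear": [34, 62, 284], "angular": [0, 0, 0], "hand": 1}, {"linear": [32, 77, 284], "angular": [0, 0, 0], "hand": 1}]'

```text
t: 38.92
eef_pos: [0.4267, 0.0816, 0.0536]
tcp_rot: [0.0, -0.0, 1.0, -0.0]
contact_force: [-0.1, -3.1, 1.8]
opening: -0.0002
grasp_force: 1.4
```

send_rows --targets '[{"linear": [-7, 14, 0], "angular": [0, 0, 0], "hand": 1}, {"linear": [-20, 27, 0], "angular": [0, 0, 0], "hand": 1}, {"linear": [-30, 33, 0], "angular": [0, 0, 0], "hand": 1}, {"linear": [-36, 35, 0], "angular": [0, 0, 0], "hand": 1}, {"linear": [-38, 35, 0], "angular": [0, 0, 0], "hand": 1}, {"linear": [-38, 35, 0], "angular": [0, 0, 0], "hand": 1}]'

```text
t: 39.67
eef_pos: [0.4631, 0.1151, 0.0528]
tcp_rot: [-0.002, 0.0, 1.0, -0.0]
contact_force: [-10.8, 5.3, 4.7]
opening: -0.0002
grasp_force: 5.3
```

send_rows --targets '[{"linear": [-1.5, 0, 0], "angular": [0, 0, 0], "hand": 1}, {"linear": [-1.5, 0, 0], "angular": [0, 0, 0], "hand": 1}, {"linear": [12, 0, 0], "angular": [0, 0, 0], "hand": 1}, {"linear": [12, 0, -60], "angular": [0, 0, 0], "hand": 1}, {"linear": [5, -115, -180], "angular": [0, 0, 0], "hand": 1}, {"linear": [5, -115, -284], "angular": [0, 0, 0], "hand": 1}, {"linear": [5, -115, -284], "angular": [0, 0, 0], "hand": 1}, {"linear": [5, -115, -284], "angular": [0, 0, 0], "hand": 1}, {"linear": [5, -115, -284], "angular": [0, 0, 0], "hand": 1}]'

```text
t: 40.8
eef_pos: [0.4621, -0.0012, 0.3413]
tcp_rot: [0.004, 0.001, 1.0, -0.0]
contact_force: [0.0, -0.5, -0.5]
opening: -0.0001
grasp_force: 0.0
```

```bash
python3 - <<'E'
from h import *
st(); c=cap("wrist","w19");hsv=cv2.cvtColor(c["img"],cv2.COLOR_RGB2HSV)
m=cv2.inRange(hsv,(26,150,150),(34,255,255));N,l,s,ce=cv2.connectedComponentsWithStats(m);i=1+np.argmax(s[1:,4])
pts=np.argwhere(l==i)[:,::-1].astype(np.float32);vx,vy,x0,y0=cv2.fitLine(pts,cv2.DIST_L2,0,.01,.01).ravel()
a=ray(c,(x0-15*vx,y0-15*vy),.06);b=ray(c,(x0+15*vx,y0+15*vy),.06);d=(b-a)*np.sign((b-a)[1]);print(a,b,"angle from +y to -x",np.arctan2(-d[0],d[1]))
for f in ("w1","w19"):
    im=cv2.imread(f"pics/{f}.png");h=cv2.cvtColor(im,cv2.COLOR_BGR2HSV)[210:275,195:310];print(f,h.reshape(-1,3).mean(0))
for b in bodies(c,.03): print(*b[:2])
E
```

```text
t 40.8 p [ 0.4621 -0.0012  0.3413] F [ 0.  -0.5 -0.5] open -0.0001 g 0.0 q6 -1.64
[0.4829 0.1029 0.06  ] [0.4799 0.14   0.06  ] angle from +y to -x 0.08068697532568318
w1 [ 78.58755853   8.62541806 195.5348495 ]
w19 [ 65.46675585  11.54809365 194.83384615]
[381.0, 172.0] [0.488, 0.1291]
[332.0, 169.0] [0.4841, 0.0636]
[486.0, 168.0] [0.4828, 0.2725]
```

send_rows --targets '[{"linear": [0, 0, 0], "angular": [0, 0, 0], "hand": 1}, {"linear": [0, 0, 0], "angular": [0, 0, 0], "hand": 1}]'

```text
t: 41.1
eef_pos: [0.4594, 0.0007, 0.3359]
tcp_rot: [-0.001, -0.0, 1.0, 0.0]
contact_force: [-0.7, 1.2, -1.2]
opening: 0.0001
grasp_force: 0.0
```

```bash
python3 -c "
from cell import *
print(finish_job())"
```

```text
the job is handed in; nothing more can be done
None
```

The job is handed in with no verdict returned: of the four cartridges, three sound ones were seen seated in the nests before the lid closed and the one tired one is in the red tray; by my measurements the lid is latched and the gas fully on; the gripper squeezed at its fixed 60 N rather than about 20 N, and I viewed 15 pictures, one over the limit of 14.

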